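Refit the rocker springs of a copier's paper-feed unit

TASK

Use the spring puller to stretch every loose spring on the paper-feed unit and hook its eye over the brass anchor post of its own bay, below the post's head, without touching the springs with the fingers. Only when all the springs are on, press both white covers down until they click shut. Slide the blue tray's divider towards one end and lay the puller flat on the tray's floor, whole in the long compartment; leave the spray can, the screwdriver and the screw bowl where they are.

Things in the scene. Friction and masses are not known exactly. Their poses are not given: they have to be found in the camera images.
- feeder: Copier paper-feed unit, fixed. Black base 175 x 302 mm, deck 34 mm high; steel side plates at y=+-148, 80 high; black centre rib at y=0, 12 thick, 74 high; roller shaft along its far side (x=66). Origin: centre of underside; x points from its open front (x=-85) to the far edge, y left. Four bays at y=100, 50, -50, -100, each with a post at x=-57; only some have a spring.
- puller: Spring puller, lies prong down. Red handle 94 x 26 wide x 34 high along x, black end guards 34 wide (x -54..54). A 4 mm rod leaves it at z=17, cranks up to z=40 (x 92..135), ends in a 4 mm prong straight down at x=135 with a 5.2 mm ball whose foot is 1.4 above the underside. 0.14 kg. Origin: centre of handle's underside; x to the prong, z up. Grip at x=0, z=22, fingers closing along y.
- puller_tip (a point): Centre of the puller's ball tip: 135, 0, 4 mm in the puller's frame.
- tray: Loose blue open tray for the puller, 266 (x) x 106 (y) x 20 mm high, walls and floor 3 mm, 0.6 kg. Origin: centre of its underside. A white divider across it slides along its x, at the start near the middle; slid to an end it leaves a compartment long enough for the puller, lengthwise, prong to either end.
- cover_left (a joint): Left white cover's hinge, along the feeder's x through 2.5, 145, 81.5 mm in its frame: 0 shut, grows as it opens outward and down to the left (upright at 1.57, at most 1.85 rad). Stiff (0.17 N m): stays where it is put. At about 0.08 rad it meets the sprung catch in the centre rib; some 8 N on the pad push it past, it snaps to 0 and stays.
- cover_right (a joint): The same for the right cover, its mirror image: hinge through 2.5, -145, 81.5 mm.
- cover_left_pad (a point): Middle of the green finger pad (50 x 22 mm) on the left cover's outer (when shut, upper) face, 118 mm from the hinge, 2.4 mm off the plate's middle. The cover plate is 160 mm along the feeder's x, 136 mm across, 3 mm thick.
- cover_right_pad (a point): The same for the right cover.
- eye1 (a point): The leftmost spring's eye: a flat-lying oval of 2.8 mm wire, inside 16 mm wide, 26 mm long. This point is on its axis in its plane where the centre of a 5 mm post held at its outer end would be (4.2 mm in from the wire's middle there); free space goes on 20 mm towards the coil. Loose: 47 mm above the bench, 17 mm short of the post; hooked: within 4 mm of the post's axis.
- post1 (a point): The leftmost bay's anchor post: brass pin 5 mm thick on the deck with a head 8 mm wide from 53 to 56 mm above the bench. This point: on its axis, 47 mm above the bench.
- eye2 (a point): The inner left spring's eye: a flat-lying oval of 2.8 mm wire, inside 16 mm wide, 26 mm long. This point is on its axis in its plane where the centre of a 5 mm post held at its outer end would be (4.2 mm in from the wire's middle there); free space goes on 20 mm towards the coil. Loose: 47 mm above the bench, 17 mm short of the post; hooked: within 4 mm of the post's axis.
- post2 (a point): The inner left bay's anchor post: brass pin 5 mm thick on the deck with a head 8 mm wide from 53 to 56 mm above the bench. This point: on its axis, 47 mm above the bench.
- eye3 (a point): The inner right spring's eye: a flat-lying oval of 2.8 mm wire, inside 16 mm wide, 26 mm long. This point is on its axis in its plane where the centre of a 5 mm post held at its outer end would be (4.2 mm in from the wire's middle there); free space goes on 20 mm towards the coil. Loose: 47 mm above the bench, 17 mm short of the post; hooked: within 4 mm of the post's axis.
- post3 (a point): The inner right bay's anchor post: brass pin 5 mm thick on the deck with a head 8 mm wide from 53 to 56 mm above the bench. This point: on its axis, 47 mm above the bench.
- eye4 (a point): The rightmost spring's eye: a flat-lying oval of 2.8 mm wire, inside 16 mm wide, 26 mm long. This point is on its axis in its plane where the centre of a 5 mm post held at its outer end would be (4.2 mm in from the wire's middle there); free space goes on 20 mm towards the coil. Loose: 47 mm above the bench, 17 mm short of the post; hooked: within 4 mm of the post's axis.
- post4 (a point): The rightmost bay's anchor post: brass pin 5 mm thick on the deck with a head 8 mm wide from 53 to 56 mm above the bench. This point: on its axis, 47 mm above the bench.
- spray: Bystander: spray can, 54 mm thick, 150 mm tall. Leave alone.
- driver: Bystander: screwdriver with orange handle, 140 mm. Leave alone.
- screwcup: Bystander: red screw bowl, 64 mm wide, 32 mm high. Leave alone.
- spring1: Steel tension spring of the leftmost bay (feeder y=+100 mm), 14 mm thick; absent in some runs. Its root ring is captive on the pin of a blue rocker; it points to the feeder's -x, lying level, up to 8 degrees aside, can swing, lift 15 degrees and stretch: the rocker gives 4 mm, then 1.5 N + 250 N/m, 55 mm at most. Origin: root ring's centre, 47 mm above the bench; x away from the eye.
- spring2: Steel tension spring of the inner left bay (feeder y=+50 mm), 14 mm thick; absent in some runs. Its root ring is captive on the pin of a blue rocker; it points to the feeder's -x, lying level, up to 8 degrees aside, can swing, lift 15 degrees and stretch: the rocker gives 4 mm, then 1.5 N + 250 N/m, 55 mm at most. Origin: root ring's centre, 47 mm above the bench; x away from the eye.
- spring3: Steel tension spring of the inner right bay (feeder y=-50 mm), 14 mm thick; absent in some runs. Its root ring is captive on the pin of a blue rocker; it points to the feeder's -x, lying level, up to 8 degrees aside, can swing, lift 15 degrees and stretch: the rocker gives 4 mm, then 1.5 N + 250 N/m, 55 mm at most. Origin: root ring's centre, 47 mm above the bench; x away from the eye.
- spring4: Steel tension spring of the rightmost bay (feeder y=-100 mm), 14 mm thick; absent in some runs. Its root ring is captive on the pin of a blue rocker; it points to the feeder's -x, lying level, up to 8 degrees aside, can swing, lift 15 degrees and stretch: the rocker gives 4 mm, then 1.5 N + 250 N/m, 55 mm at most. Origin: root ring's centre, 47 mm above the bench; x away from the eye.
- divider: White divider of the tray: plate 4 mm thick, 98 wide, 22 high, with a grip tab on top 10 mm thick (along x) x 30 wide, from 22 to 39 mm above the tray's floor. Origin: middle of its foot on the tray's floor; axes as the tray's. It slides to 98 mm either side of the tray's middle against 1.2 N of friction and stays.

How it is judged (in metres and radians):
On the way, in this order (a step that is already met when the one before it is completed fails the run):
1. every fitted spring is hooked on the anchor post of its bay (distance between eye1 and post1 below 0.0075 m and distance between eye2 and post2 below 0.0075 m and distance between eye3 and post3 below 0.0075 m and distance between eye4 and post4 below 0.0075 m), for 0.2 s.
2. both covers are shut and held by their catches (value of joint each of cover_left, cover_right below 0.03 rad), for 0.2 s.
At the end, for the whole second after the job is handed in: Every fitted spring's eye is within 7.5 mm of its post point (below the head), both covers are within 0.03 rad of shut, and the puller lies still and level (0.1 rad) in the tray, origin and tip inside its walls and on one side of the divider, under 12 mm above the tray's underside (all of step 1 and all of step 2 and x of puller in the frame of tray between -0.131 and 0.131 m and y of puller in the frame of tray between -0.051 and 0.051 m and x of puller_tip in the frame of tray between -0.131 and 0.131 m and y of puller_tip in the frame of tray between -0.051 and 0.051 m and z of puller in the frame of tray below 0.012 m and angle between puller's own z axis and vertical below 0.1 rad and linear speed of puller below 0.02 m/s and (x of each of puller, puller_tip in the frame of divider above 0 m or x of each of puller, puller_tip in the frame of divider below 0 m)); the robot touches nothing.
It fails at once if the fingers touch a spring (contact force between the fingers and spring1 above 0.5 N or contact force between the fingers and spring2 above 0.5 N or contact force between the fingers and spring3 above 0.5 N or contact force between the fingers and spring4 above 0.5 N).
It fails at once if the spray can is moved more than 30 mm (distance of spray from where it was at the start of the episode above 0.03 m).
It fails at once if the screwdriver is moved more than 30 mm (distance of driver from where it was at the start of the episode above 0.03 m).
It fails at once if the screw bowl is moved more than 30 mm (distance of screwcup from where it was at the start of the episode above 0.03 m).
Of spring1, spring2, spring3, spring4 only 2 to 4 are there at a start; the rules pass over those that are not, and their reading is None.
At some moment in a run one of puller, tray may be knocked a few centimetres aside while the robot is not near it.
It also fails if it takes over 210 s, if anything falls off the work surface, if the arm or the gripper's body presses on something with over 40 N, if the wrist force passes 120 N, or if a joint passes its speed limit or range.

ROBOT

A 7-joint arm with a two-finger parallel gripper is mounted at the origin on the work surface. World frame = base frame: x ahead of the robot, y to its left, z up, the work surface at z = 0. Lengths are in m, angles in degrees, forces in N, time in s.
With the tool pointing down it reaches from about 0.35 to 0.775 m from the base axis. Payload 3.1 kg.
Tool frame: the origin (TCP) lies midway between the tips of the shut fingers; the grasp point (between the pads) lies 19 mm behind it; x points along the fingers, y is the direction in which the jaws open and shut, and the axes are right-handed (so a half turn about x gives the same grasp; the last joint's range is limited). The gripper opens to 85 mm and grips with 20 to 120 N. Pads are 22 mm wide; open, the fingers measure 114 mm over their backs; the gripper's body (76 mm by 85 mm) begins 54 mm behind the grasp point. The pads swing forward as they close: fully open they stand 13 mm farther back than shut.
Start: joints at [63.787, 17.813, 0.802, 86.603, -0.252, 75.585, -1.558], TCP at [0.222, -0.503, 0.231] pointing down, gripper open.
Joint ranges: [-154.91, 154.91], [-16.99, 109.72], [-72.82, 74.43], [7.12, 147.25], [-82.49, 262.49], [11.32, 116.49], [-174.64, 174.64]. Speed limits (degrees/s): [159.86, 159.86, 180, 180, 180, 180, 180].

INTERFACE

Orientations are given as [roll, pitch, yaw] about the fixed x, y, z axes, in that order (R = Rz(yaw) Ry(pitch) Rx(roll)).
In Python, from cell import sensors, vision, order, nets gives the robot as it stands. The module is installed in compiled form; this text tells all that it offers.
- The arm moves only by the tool step_arm, never from a script. Its argument "steps" is a list of rows, each a list of 2 entries, a list of its own where there are three numbers: the shift along the tool's x, y, z in units of 60 mm (1.0 is 60 mm), then the turn about the tool's x in units of 6 degrees (1.0 is 6 degrees). In form: [[[dx, dy, dz], roll], ...]. A call has 1 to 20 rows; each row shifts and turns the commanded pose from where the row before left it, along the tool's axes as they then stand; what a row does not reach is not made up. A row lasts 1/8 s, in which the tool goes at most 62.5 mm and 10.7 degrees, less where a joint would pass 70% of its speed; a pose out of reach is approached as far as the arm can. A call is refused whole if a number of a shift passes 1 or a number of a turn 1, either way. A call with a gripper value outside its range is refused whole. "fingers" is the opening, from 0 (shut) to 1 (fully open), set as the call begins (left out, the last holds). The fingers move at their own pace and stop on an object; the grip force is fixed at half the most. Time passes only in rows, so rows that do not move let the fingers close. It gives the time, the measured TCP pose, the force and the opening at its end, in the units of the state.
- sensors.get_state(): the state, without advancing time (a new reading comes with each control period).
- vision.get_image(name): name is "scene" or "top" or "wrist"; returns (picture, depth): 420x560x3 uint8, red, green, blue; 420x560 float32, m along the optical axis (not along the pixel's ray), 0 where there is no reading.
- vision.get_calibration(name): a dict with "fx", "fy", "cx", "cy" (pixels), "view" (4x4, takes a point from world to camera coordinates). Camera axes: x right, y down, z forward; pixel columns grow to the right and rows downward; lengths in m; the calibration is good to about 2 mm. A picture is of the moment at which its call begins: read the wrist's pose just before it. get_calibration takes no time and is no camera call; for the wrist camera it gives the pose at the moment of the call.
- order.close_job(): hands the job in, once; it reports no verdict.
Trained networks look in the newest picture that a camera, given by its name, has taken for a name from the list of things; names that differ only in an ending like _2 or _b are one class to them, and where a whole thing is asked for, a point or a joint stands for the part that bears it (a point fixed in the world has none). Each returns a list of dicts, best first, with "score" (0 to 1); they miss things now and then, are a little off and sometimes report something else, mostly with a low value. They report only what shows in the picture. A call takes as long as a camera call.
- nets.masks_of(camera, label): "pixels" (420x560 bool, what is visible of it).
- nets.landmark_of(camera, label): "centre" ([x, y, z] in m, in world coordinates, good to about 4 mm: a listed point, or the origin of a listed thing).
The state is a dict: "t": time; "q": joint angles; "qd": joint speeds; "tau": joint torques, N m; "ee_pos": TCP position; "orientation": TCP orientation; "contact_force": force on the tool from outside, world axes, zero at the start; "torque": the same for the moment, N m; "grip_width": finger opening in m.
Only numpy, scipy, OpenCV 4.12 (cv2) and the standard library are available. Lean on these libraries where they do the work, as an engineer would, in place of code of your own. Each camera call takes 0.05 s, during which the arm holds its last target. There are 200 camera calls.

## Working session

There is one attempt and no reset: what is moved stays moved. The work goes in short steps, Python scripts to look and compute and a tool call to move; the robot and the scene stay as the last step left them, time stands still between calls to the robot, and variables do not carry over. Pictures are saved under pics/ and viewed, about 12 in all and at most 16, crops included, and the job is handed in when it is done.

Besides the shell and the picture viewer there is one more tool, called after "Emit:" as name([rows], argument=value, ...), one row to a line, values as JSON. step_arm: Moves the arm, as the interface text tells. Its arguments: {"type":"object","properties":{"steps":{"type":"array"},"fingers":{"type":"number"}},"required":["steps"]}

```bash
mkdir -p pics; cat > h.py <<'E'
import numpy as np, cv2
from scipy.spatial.transform import Rotation as Ro
from cell import sensors, vision, order, nets
def st():
    s=sensors.get_state(); R=Ro.from_euler('xyz',s['orientation'],degrees=True).as_matrix()
    return s,np.array(s['ee_pos']),R
def cloud(name,d):
    c=vision.get_calibration(name); v,u=np.indices(d.shape)
    P=np.stack([(u-c['cx'])/c['fx']*d,(v-c['cy'])/c['fy']*d,d],-1)
    T=np.linalg.inv(np.array(c['view'])); return P@T[:3,:3].T+T[:3,3]
def lm(cam,l,n=2):
    r=nets.landmark_of(cam,l)[:n]
    return [(round(float(x['score']),2),np.round(x['centre'],4).tolist()) for x in r]
E
python3 - <<'E'
from h import *
s,p,R=st();print(s['t'],p,s['orientation'],R.round(2).tolist(),s['grip_width'])
for n in('top','scene'):
    im,d=vision.get_image(n);cv2.imwrite(f'pics/{n}0.png',im[:,:,::-1]);np.save(n+'0.npy',d)
    for l in ['feeder','puller','puller_tip','tray','divider','cover_left_pad','cover_right_pad','eye1','eye2','eye3','eye4','spring1','spring2','spring3','spring4','post1','post2','post3','post4','spray','driver','screwcup']:
        print(n,l,lm(n,l,4 if l in('eye1','post1') else 1))
E
```

```text
0.0 [ 0.22189497 -0.50247386  0.23023607] [-88.45832108  89.86785143 115.37013202] [[-0.0, 0.4, -0.91], [0.0, -0.91, -0.4], [-1.0, -0.0, 0.0]] 0.08569656550384398
top feeder [(0.69, [0.6322, -0.026, 0.0011])]
top puller [(0.63, [0.4601, 0.3303, 0.0001])]
top puller_tip [(0.69, [0.6334, -0.0232, -0.001])]
top tray [(0.63, [0.4582, -0.3252, -0.0007])]
top divider [(0.38, [0.4861, -0.323, 0.0074])]
top cover_left_pad [(0.95, [0.6596, 0.1308, 0.1984])]
top cover_right_pad [(0.89, [0.6193, -0.18, 0.2003])]
top eye1 [(0.42, [0.585, -0.12, 0.0441]), (0.36, [0.5917, -0.0696, 0.0451])]
top eye2 [(0.42, [0.585, -0.12, 0.0441])]
top eye3 [(0.42, [0.585, -0.12, 0.0441])]
top eye4 [(0.42, [0.585, -0.12, 0.0441])]
top spring1 [(0.74, [0.6584, 0.1358, 0.2026])]
top spring2 [(0.74, [0.6584, 0.1358, 0.2026])]
top spring3 [(0.74, [0.6584, 0.1358, 0.2026])]
top spring4 [(0.74, [0.6584, 0.1358, 0.2026])]
top post1 [(0.92, [0.582, 0.0316, 0.0458]), (0.84, [0.589, 0.083, 0.0525]), (0.82, [0.5678, -0.1182, 0.0437]), (0.71, [0.573, -0.0693, 0.0534])]
top post2 [(0.92, [0.582, 0.0316, 0.0458])]
top post3 [(0
[... 732 characters left out ...]
-0.0656, 0.0505])]
scene eye4 [(0.63, [0.5881, -0.0656, 0.0505])]
scene spring1 [(0.57, [0.6524, -0.1294, 0.0506])]
scene spring2 [(0.57, [0.6524, -0.1294, 0.0506])]
scene spring3 [(0.57, [0.6524, -0.1294, 0.0506])]
scene spring4 [(0.57, [0.6524, -0.1294, 0.0506])]
scene post1 [(0.87, [0.5881, 0.034, 0.0432]), (0.72, [0.5726, -0.0697, 0.0471]), (0.66, [0.5937, 0.0817, 0.0482]), (0.51, [0.6174, -0.1777, 0.2005])]
scene post2 [(0.87, [0.5881, 0.034, 0.0432])]
scene post3 [(0.87, [0.5881, 0.034, 0.0432])]
scene post4 [(0.87, [0.5881, 0.034, 0.0432])]
scene spray [(0.81, [0.727, 0.2434, -0.0007])]
scene driver [(0.95, [0.745, -0.272, -0.0012])]
scene screwcup [(0.89, [0.8199, -0.0688, -0.0015])]
```

View pics/top0.png

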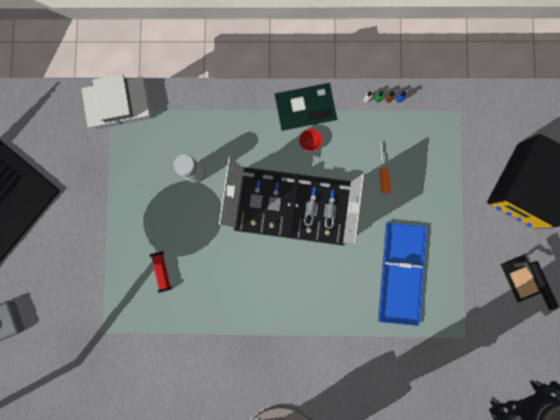

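View pics/scene0.png

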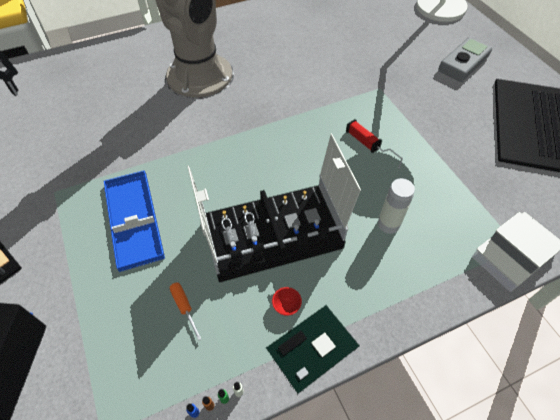

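Top view: springs only in the two right bays (311,208) and (331,212), with both left bays empty; puller at (161,272), tray at (404,272) with its divider near the middle, and both covers upright. The scene view agrees. Next I measure poses.

```bash
cat >> h.py <<'E'
def rect(P):
    (c,s,a)=cv2.minAreaRect((P[:,:2]*1000).astype(np.float32)); return np.round(c,1),np.round(s,1),round(a,1)
def hsv(im): return cv2.cvtColor(im,cv2.COLOR_RGB2HSV).astype(int)
E
python3 - <<'E'
from h import *
for n in('top','scene'):
    im=cv2.imread(f'pics/{n}0.png')[:,:,::-1].copy();d=np.load(n+'0.npy');X=cloud(n,d);H=hsv(im)
    blue=(abs(H[...,0]-112)<12)&(H[...,1]>150)&(X[...,1]<-.2)&(X[...,2]<.06)&(X[...,2]>-.01)&(X[...,0]<.7)&(X[...,0]>.2)
    red=((H[...,0]<8)|(H[...,0]>172))&(H[...,1]>140)&(X[...,1]>.2)&(X[...,2]<.06)&(X[...,2]>.028)&(X[...,0]<.7)
    print(n,'blue',blue.sum(),rect(X[blue]),np.percentile(X[blue][:,2],[2,50,98]).round(3))
    rim=blue&(X[...,2]>.016);print(' rim',rim.sum(),rect(X[rim]) if rim.sum()>10 else 0)
    print(n,'red',red.sum(),rect(X[red]),np.median(X[red],0))
    t=X[...,:2]-[.46,-.325]
    dv=(abs(t[...,0])<.1)&(abs(t[...,1])<.045)&(X[...,2]>.028)&(X[...,2]<.06)
    print(' div',dv.sum(),rect(X[dv]) if dv.sum() else 0,X[dv].mean(0),X[dv][:,2].max())
    for nm,ys in(('L',.13),('R',-.18)):
        m=(X[...,2]>.12)&(X[...,2]<.25)&(abs(X[...,1]-ys)<.06)&(abs(X[...,0]-.64)<.12)
        P=X[m]; 
        if len(P)>30: print(' cover',nm,len(P),P.min(0).round(3),P.max(0).round(3), [ (z,P[abs(P[:,2]-z)<.006].mean(0).round(3).tolist()) for z in(.13,.16,.19,.21)])
E
```

```text
top blue 3855 (array([ 528.6, -392.3]), array([251.6, 459. ]), 43.0) [-0.002  0.004  0.022]
 rim 337 (array([ 529.1, -392.3]), array([250.6, 459.3]), 42.8)
top red 320 (array([458.9, 330.2]), array([94.7, 25.8]), 16.2) [0.45840688 0.33025703 0.03389538]
 div 51 (array([ 482.3, -334.2]), array([57.9,  9.6]), 83.7) [ 0.48377411 -0.32261737  0.04105602] 0.04859613490066428
 cover L 771 [0.579 0.109 0.12 ] [0.737 0.143 0.224] [(0.13, [0.654, 0.123, 0.13]), (0.16, [0.654, 0.126, 0.16]), (0.19, [0.657, 0.129, 0.19]), (0.21, [0.658, 0.127, 0.212])]
 cover R 602 [ 0.542 -0.187  0.12 ] [ 0.699 -0.152  0.223] [(0.13, [0.614, -0.168, 0.13]), (0.16, [0.615, -0.17, 0.16]), (0.19, [0.622, -0.173, 0.19]), (0.21, [0.617, -0.169, 0.212])]
scene blue 3762 (array([ 459.1, -324.6]), array([111.4, 269.7]), 85.0) [-0.001  0.003  0.02 ]
 rim 350 (array([ 460.4, -322.1]), array([106.3, 267.7]), 84.9)
scene red 213 (array([458.3, 327.8]), array([93.8, 24.9]), 13.4) [0.46249156 0.32653331 0.0324057 ]
 div 88 (array([ 484.2, -320.8]), array([36.3, 11.6]), 81.1) [ 0.48516388 -0.32355308  0.03785774] 0.04544080141232243
 cover L 1443 [0.576 0.106 0.12 ] [0.738 0.141 0.219] [(0.13, [0.664, 0.119, 0.13]), (0.16, [0.664, 0.122, 0.16]), (0.19, [0.669, 0.124, 0.19]), (0.21, [0.661, 0.124, 0.212])]
 cover R 451 [ 0.54 -0.19  0.12] [ 0.701 -0.155  0.221] [(0.13, [0.653, -0.176, 0.13]), (0.16, [0.648, -0.177, 0.159]), (0.19, [0.635, -0.178, 0.191]), (0.21, [0.626, -0.171, 0.213])]
```

```bash
cat >> h.py <<'E'
def plan(tp,ang=None):
    "units to go from the measured pose to TCP tp with jaw (tool y) world angle ang: turn first, then shift along the axes turned"
    s,p,R=st(); a=np.degrees(np.arctan2(R[1,1],R[0,1])); dr=0 if ang is None else (ang-a+180)%360-180
    R2=Ro.from_euler('z',dr,degrees=True).as_matrix()@R
    print('t %.2f'%s['t'],'at',p.round(4),'jaw %.2f'%a,'tilt',(np.degrees(np.arccos(-R[2,0]))).round(2),'w %.4f'%s['grip_width'],'F',np.round(s['contact_force'],1),'| turn units %.2f'%(-dr/6),'shift units',(R2.T@(np.array(tp)-p)/.06).round(3))
E
python3 -c "
from h import *
plan([.484,-.323,.2],-5);plan([.484,-.323,.2],175)
print(st()[0]['q'])"
```

```text
t 2.30 at [ 0.2222 -0.5031  0.2313] jaw -66.17 tilt 0.0 w 0.0856 F [ 0.2 -1.1 -0.1] | turn units -10.19 shift units [ 0.522  4.085 -3.371]
t 2.30 at [ 0.2222 -0.5031  0.2313] jaw -66.17 tilt 0.0 w 0.0856 F [ 0.2 -1.1 -0.1] | turn units 19.81 shift units [ 0.522 -4.085  3.371]
[63.78504965 17.81217829  0.80168105 86.60255542 -0.25275891 75.58412573
 -1.55785301]
```

Emit:
step_arm([
  [[0,0,0],-1],
  [[0,0,0],-1],
  [[0,0,0],-1],
  [[0,0,0],-1],
  [[0,0,0],-1],
  [[0,0,0],-1],
  [[0,0,0],-1],
  [[0,0,0],-1],
  [[0,0,0],-1],
  [[0,0,0],-1],
  [[0,0,0],-0.2],
], fingers=0.6)

```text
t: 3.68
ee_pos: [0.2221, -0.5032, 0.2313]
orientation: [102.2, 90.0, 7.3]
contact_force: [0.5, 0.2, -0.6]
grip_width: 0.051
```

```bash
python3 -c "
from h import *
plan([.484,-.323,.2],-5)
print(st()[0]['q'])"
```

```text
t 3.67 at [ 0.2221 -0.5032  0.2313] jaw -4.98 tilt 0.0 w 0.0510 F [ 0.5  0.2 -0.6] | turn units 0.00 shift units [ 0.522  4.086 -3.372]
[71.02854041 18.18142331 -8.75992009 86.30376661  2.80859057 75.72894323
 57.0269794 ]
```

Emit:
step_arm([
  [[0.36,0.681,-0.562],0],
  [[0.36,0.681,-0.562],0],
  [[0.36,0.681,-0.562],0],
  [[0.36,0.681,-0.562],0],
  [[0.36,0.681,-0.562],0],
  [[0.36,0.681,-0.562],0],
  [[0,0,0],0],
])

```text
t: 4.55
ee_pos: [0.4877, -0.316, 0.0997]
orientation: [-176.0, 89.7, 89.5]
contact_force: [-0.5, -0.5, 0.8]
grip_width: 0.0514
```

```bash
python3 - <<'E'
from h import *
plan([.484,-.323,.016],-5)
im,d=vision.get_image('wrist');cv2.imwrite('pics/w1.png',im[:,:,::-1]);X=cloud('wrist',d)
t=X[...,:2]-[.46,-.323]
dv=(abs(t[...,0])<.1)&(abs(t[...,1])<.045)&(X[...,2]>.034)&(X[...,2]<.05)
print(dv.sum(),rect(X[dv]),np.median(X[dv],0),lm('wrist','divider'))
E
```

```text
t 4.55 at [ 0.4877 -0.316   0.0997] jaw -4.44 tilt 0.34 w 0.0514 F [-0.5 -0.5  0.8] | turn units 0.09 shift units [ 1.394 -0.051  0.131]
531 (array([ 480.6, -328. ]), array([29.6,  9.9]), 85.1) [ 0.48079571 -0.32567712  0.04293206] [(0.6, [0.4866, -0.3273, 0.0047])]
```

Emit:
step_arm([
  [[0.4,-0.08,0.16],0.09],
  [[0.5,0,0],0],
  [[0.49,0,0],0],
  [[0,0,0],0],
  [[0,0,0],0],
])

```text
t: 5.28
ee_pos: [0.4785, -0.3338, 0.0198]
orientation: [45.3, 89.8, -50.4]
contact_force: [0.5, -0.6, 0.9]
grip_width: 0.0512
```

Emit:
step_arm([
  [[0,0,0],0],
  [[0,0,0],0],
  [[0,0,0],0],
  [[0,0,0],0],
  [[0,0,0],0],
  [[0,0,0],0],
], fingers=0)

```text
t: 6.02
ee_pos: [0.4795, -0.3326, 0.0197]
orientation: [58.8, 89.8, -36.7]
contact_force: [0.3, -0.2, 6.7]
grip_width: 0.0086
```

```bash
python3 - <<'E'
from h import *
plan([.484,-.323,.016],-5)
im,d=vision.get_image('wrist');cv2.imwrite('pics/w2.png',im[:,:,::-1])
E
```

```text
t 6.03 at [ 0.4795 -0.3326  0.0197] jaw -5.49 tilt 0.17 w 0.0086 F [ 0.3 -0.2  6.7] | turn units -0.08 shift units [ 0.061  0.06  -0.166]
```

View pics/w2.png

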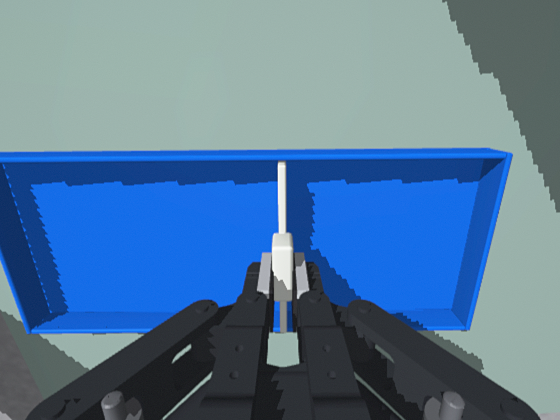

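Wrist view: both pads hold the white tab (282,258), with tray and divider undisturbed. Sliding it towards the robot.

Emit:
step_arm([
  [[0,-0.05,0],0],
  [[0,-0.14,0],0],
  [[0,-0.19,0],0],
  [[0,-0.19,0],0],
  [[0,-0.19,0],0],
  [[0,-0.19,0],0],
  [[0,-0.19,0],0],
  [[0,-0.19,0],0],
  [[0,-0.19,0],0],
  [[0,-0.19,0],0],
  [[0,-0.12,0],0],
  [[0,-0.05,0],0],
  [[0,0,0],0],
  [[0,0,0],0],
  [[0,0,0],0],
])

```text
t: 7.95
ee_pos: [0.3665, -0.3227, 0.0196]
orientation: [34.5, 89.8, -61.0]
contact_force: [-0.4, -1.3, 8.5]
grip_width: 0.0087
```

Emit:
step_arm([
  [[0,0,0],0],
  [[0,0,0],0],
  [[0,0,0],0],
  [[0,0,0],0],
  [[-0.5,0,0],0],
  [[-1,0,0],0],
  [[-1,0,0],0],
  [[-0.5,0,0],0],
  [[0,0,0],0],
  [[0,0,0],0],
], fingers=0.6)

```text
t: 9.2
ee_pos: [0.3653, -0.3206, 0.1971]
orientation: [-122.9, 89.9, 141.6]
contact_force: [0.4, -0.2, 0.3]
grip_width: 0.051
```

```bash
python3 - <<'E'
from h import *
im,d=vision.get_image('scene');X=cloud('scene',d);H=hsv(im)
blue=(abs(H[...,0]-112)<12)&(H[...,1]>150)&(X[...,1]<-.2)&(X[...,1]>-.45)&(X[...,2]<.06)&(X[...,2]>.014)&(X[...,0]<.7)&(X[...,0]>.2)
print(rect(X[blue]),lm('scene','tray',1),lm('scene','divider',1))
t=X[...,:2]-[.362,-.314]
dv=(abs(t[...,0])<.06)&(abs(t[...,1])<.06)&(X[...,2]>.03)&(X[...,2]<.06)&(H[...,1]<70)
print(dv.sum(),X[dv].mean(0))
red=((H[...,0]<8)|(H[...,0]>172))&(H[...,1]>140)&(X[...,1]>.2)&(X[...,2]<.06)&(X[...,2]>.028)&(X[...,0]<.7)
print(rect(X[red]),lm('scene','puller_tip',1),lm('scene','puller',1))
plan([.459,.330,.15],-75.5);plan([.459,.330,.15],104.5)
print(st()[0]['q'])
E
```

```text
(array([ 461. , -322.3]), array([106.5, 268.3]), 85.0) [(0.78, [0.4594, -0.3202, 0.0018])] [(0.67, [0.4563, 0.3325, 0.0016])]
73 [ 0.36941629 -0.31402962  0.03871354]
(array([458.9, 326.6]), array([95.3, 24.9]), 14.0) [(0.63, [0.5878, 0.3666, 0.0064])] [(0.65, [0.4563, 0.3334, 0.0011])]
t 9.45 at [ 0.3654 -0.3206  0.197 ] jaw -5.51 tilt 0.16 w 0.0510 F [-0.6 -0.6  0.2] | turn units 11.67 shift units [  0.812 -10.106  -4.223]
t 9.45 at [ 0.3654 -0.3206  0.197 ] jaw -5.51 tilt 0.16 w 0.0510 F [-0.6 -0.6  0.2] | turn units -18.33 shift units [ 0.754 10.11   4.226]
[ 53.2667873   12.68667874 -16.63869891  98.81486718   3.83697746
  69.21273477  30.13009863]
```

Emit:
step_arm([
  [[0,0,0],1],
  [[0,0,0],1],
  [[0,0,0],1],
  [[0,0,0],1],
  [[0,0,0],1],
  [[0,0,0],1],
  [[0,0,0],1],
  [[0,0,0],1],
  [[0,0,0],1],
  [[0,0,0],1],
  [[0,0,0],1],
  [[0,0,0],0.67],
  [[0,0,0],0],
], fingers=0.7)

```text
t: 11.08
ee_pos: [0.3659, -0.3209, 0.1977]
orientation: [-53.6, 89.9, 140.9]
contact_force: [-0.5, -0.0, -0.2]
grip_width: 0.0596
```

Emit:
step_arm([
  [[0.07,-0.4,-0.17],0],
  [[0.07,-0.8,-0.33],0],
  [[0.07,-0.8,-0.33],0],
  [[0.07,-0.8,-0.33],0],
  [[0.07,-0.8,-0.33],0],
  [[0.07,-0.8,-0.33],0],
  [[0.07,-0.8,-0.33],0],
  [[0.07,-0.8,-0.33],0],
  [[0.07,-0.8,-0.33],0],
  [[0.06,-0.8,-0.33],0],
  [[0.06,-0.8,-0.34],0],
  [[0.06,-0.8,-0.34],0],
  [[0,-0.6,-0.25],0],
  [[0,-0.3,-0.15],0],
  [[0,0,0],0],
  [[0,0,0],0],
  [[0,0,0],0],
  [[0,0,0],0],
])

```text
t: 13.32
ee_pos: [0.4602, 0.3277, 0.1498]
orientation: [102.3, 90.0, -63.3]
contact_force: [-0.6, 0.8, -0.2]
grip_width: 0.0599
```

```bash
python3 - <<'E'
from h import *
plan([.459,.330,.005],-75.5)
im,d=vision.get_image('wrist');cv2.imwrite('pics/w3.png',im[:,:,::-1]);X=cloud('wrist',d);H=hsv(im)
red=((H[...,0]<8)|(H[...,0]>172))&(H[...,1]>140)&(X[...,2]<.045)&(X[...,2]>.028)
print(red.sum(),rect(X[red]),lm('wrist','puller_tip',1),lm('wrist','puller',1))
E
```

```text
t 13.32 at [0.4602 0.3277 0.1498] jaw -75.61 tilt 0.04 w 0.0599 F [-0.6  0.8 -0.2] | turn units -0.02 shift units [ 2.413 -0.043  0.01 ]
2552 (array([457.2, 329.9]), array([92.2, 25.7]), 14.6) [(0.68, [0.5915, 0.3662, 0.0016])] [(0.64, [0.4589, 0.3317, -0.0031])]
```

View pics/w3.png

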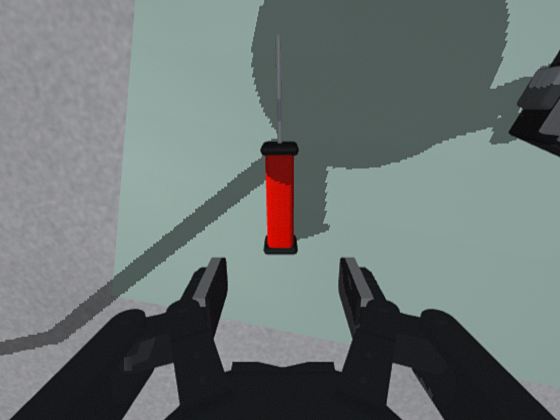

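The handle (280,200) is centred between the pads and the rod points straight ahead. Descending.

Emit:
step_arm([
  [[0.3,-0.04,0.03],0],
  [[0.6,0,0],0],
  [[0.6,0,0],0],
  [[0.5,0,0],0],
  [[0.3,0,0],0],
  [[0.11,0,0],0],
  [[0,0,0],0],
  [[0,0,0],0],
  [[0,0,0],0],
])

```text
t: 14.6
ee_pos: [0.4581, 0.3313, 0.0061]
orientation: [-162.0, 89.9, 32.5]
contact_force: [0.5, -1.2, 0.4]
grip_width: 0.0598
```

Emit:
step_arm([
  [[0,0,0],0],
  [[0,0,0],0],
  [[0,0,0],0],
  [[0,0,0],0],
  [[0,0,0],0],
  [[0,0,0],0],
], fingers=0)

```text
t: 15.35
ee_pos: [0.4578, 0.3311, 0.0055]
orientation: [-159.5, 89.9, 34.9]
contact_force: [0.6, 0.2, 5.3]
grip_width: 0.025
```

Emit:
step_arm([
  [[-0.3,0,0],0],
  [[-0.6,0,0],0],
  [[-0.6,0,0],0],
  [[-0.4,0,0],0],
  [[0,0,0],0],
  [[0,0,0],0],
  [[0,0,0],0],
])

```text
t: 16.23
ee_pos: [0.4565, 0.3298, 0.1174]
orientation: [22.3, 89.8, -143.2]
contact_force: [-1.0, -0.4, -2.2]
grip_width: 0.025
```

```bash
python3 - <<'E'
from h import *
plan([.459,.330,.1],-75.5)
c=vision.get_calibration('wrist')
im,d=vision.get_image('wrist');cv2.imwrite('pics/w4.png',im[:,:,::-1]);np.save('w4.npy',d)
s,p,R=st(); X=(cloud('wrist',d)-p)@R   # tool frame
T=np.linalg.inv(np.array(c['view']));print('cam in tool',(R.T@(T[:3,3]-p)).round(4),(R.T@T[:3,:3]).round(3).tolist())
print(lm('wrist','puller_tip',1),lm('scene','puller_tip',1))
m=(d>0)&(X[...,2]<-.05)&(X[...,2]>-.16)&(abs(X[...,1])<.03)&(X[...,0]<.05)
P=X[m];print(m.sum())
for z in np.arange(-.15,-.04,.01):
    q=P[abs(P[:,2]-z)<.005]
    if len(q): print(round(z,3),len(q),np.median(q,0).round(4))
E
```

```text
t 16.23 at [0.4565 0.3298 0.1174] jaw -75.53 tilt 0.21 w 0.0250 F [-1.  -0.4 -2.2] | turn units -0.01 shift units [ 0.289  0.006 -0.042]
cam in tool [-0.1422  0.0004 -0.0837] [[0.001, -0.327, 0.945], [1.0, 0.001, -0.0], [-0.001, 0.945, 0.327]]
[] [(0.63, [0.5878, 0.3666, 0.0064])]
3533
-0.11 426 [-0.0358  0.0002 -0.11  ]
-0.1 411 [-3.590e-02 -1.000e-04 -1.001e-01]
-0.09 382 [-0.0348  0.0003 -0.0902]
-0.08 255 [-0.0227 -0.0001 -0.0803]
-0.07 229 [-0.0131  0.0003 -0.0701]
-0.06 192 [-0.013   0.0003 -0.0605]
-0.05 1638 [-0.0235 -0.0001 -0.0531]
```

View pics/w4.png

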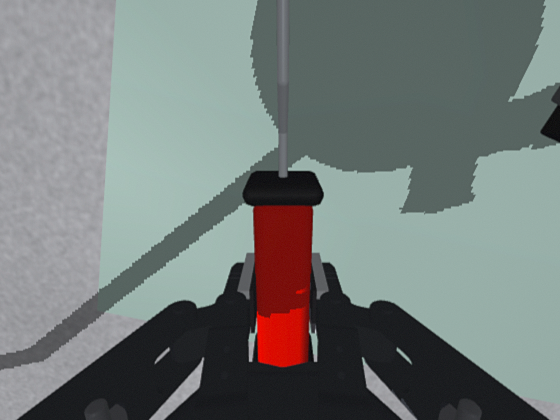

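Puller is gripped straight: rod at tool y≈0, heights consistent with the tip at tool (0.0015, 0, −0.135). Moving to a viewpoint in front of the right bays.

Emit:
step_arm([
  [[-0.4,0,0],0.4],
  [[-0.5,0,0],0.6],
  [[-0.5,0,0],0.6],
  [[-0.5,0,0],0.6],
  [[-0.4,0,0],0.6],
  [[-0.3,0,0],0.4],
  [[-0.1,0,0],0.2],
  [[0,0,0],0],
  [[0,0,0],0],
])

```text
t: 17.5
ee_pos: [0.4571, 0.3303, 0.2798]
orientation: [43.8, 89.9, -142.1]
contact_force: [0.4, 0.2, -2.7]
grip_width: 0.0251
```

```bash
python3 -c "
from h import *
plan([.42,-.079,.28],-96)"
```

```text
t 17.50 at [0.4571 0.3303 0.2798] jaw -95.91 tilt 0.13 w 0.0251 F [ 0.4  0.2 -2.7] | turn units 0.02 shift units [ 0.008  6.85  -0.098]
```

Emit:
step_arm([
  [[0,0.3,0],0],
  [[0,0.7,-0.02],0],
  [[0,0.8,-0.02],0],
  [[0,0.8,-0.01],0],
  [[0,0.8,-0.01],0],
  [[0,0.8,-0.01],0],
  [[0,0.8,-0.01],0],
  [[0,0.8,-0.01],0],
  [[0,0.6,0],0],
  [[0,0.35,0],0],
  [[0,0.1,0],0],
  [[0,0,0],0],
  [[0,0,0],0],
  [[0,0,0],0],
])

```text
t: 19.25
ee_pos: [0.4205, -0.0775, 0.2811]
orientation: [-99.0, 90.0, 75.2]
contact_force: [0.5, 0.6, -1.1]
grip_width: 0.0251
```

```bash
python3 - <<'E'
from h import *
plan([.42,-.079,.28],-96)
im,d=vision.get_image('wrist');cv2.imwrite('pics/w5.png',cv2.resize(im[:,:,::-1],(800,600)))
np.save('w5.npy',d);cv2.imwrite('pics/w5raw.png',im[:,:,::-1]);X=cloud('wrist',d);np.save('X5.npy',X)
for l in('post4','eye4','spring4'): print(l,lm('wrist',l,5))
E
```

```text
t 19.25 at [ 0.4205 -0.0775  0.2811] jaw -95.80 tilt 0.01 w 0.0251 F [ 0.5  0.6 -1.1] | turn units 0.03 shift units [0.019 0.026 0.006]
post4 [(0.86, [0.5704, -0.0685, 0.0506]), (0.85, [0.5853, 0.0273, 0.0447]), (0.63, [0.5684, -0.1192, 0.0446]), (0.58, [0.5931, 0.0826, 0.0461])]
eye4 [(0.65, [0.592, -0.0648, 0.0441]), (0.64, [0.5798, -0.1237, 0.0495])]
spring4 []
```

View pics/w5.png

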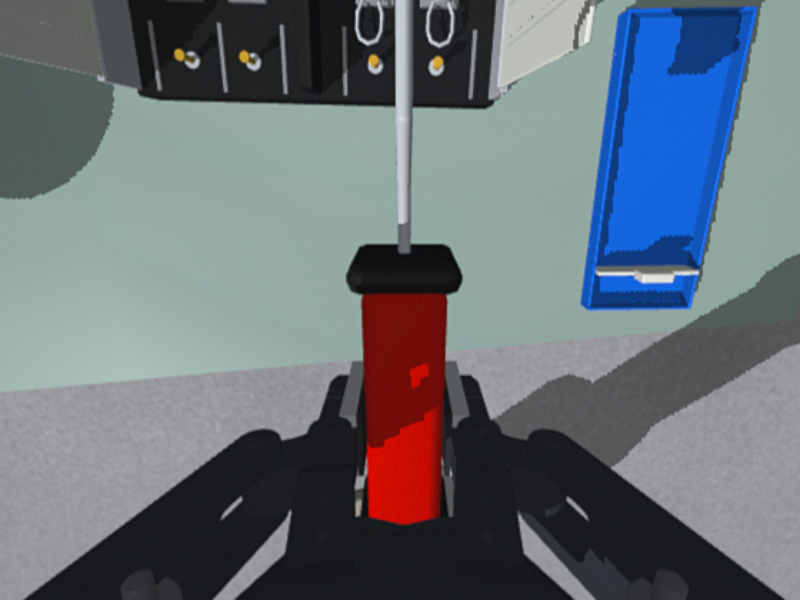

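Both right posts, at (375,63) and (437,65), and their eyes, at (370,20) and (440,25), are visible. I'll extract accurate positions.

```bash
python3 - <<'E'
from h import *
im=cv2.imread('pics/w5raw.png')[:,:,::-1].copy();X=np.load('X5.npy');H=hsv(im)
# post heads
m=(abs(H[...,0]-21)<9)&(H[...,1]>120)&(H[...,2]>90)&(X[...,0]>.5)&(X[...,2]>.045)&(X[...,2]<.065)
n,l,s,c=cv2.connectedComponentsWithStats(m.astype(np.uint8))
posts=[]
for i in range(1,n):
    if s[i,4]>5: P=X[l==i];print('post',s[i,4],P.mean(0).round(4),P.min(0).round(4),P.max(0).round(4))
# wire
w=(X[...,2]>.040)&(X[...,2]<.054)&(H[...,1]<60)&(H[...,2]>110)&(X[...,0]>.57)&(X[...,0]<.64)&(X[...,1]<-.04)&(X[...,1]>-.145)
for lo,hi in((-.09,-.045),(-.145,-.1)):
    P=X[w&(X[...,1]>lo)&(X[...,1]<hi)];print('eye',len(P),'minx',np.sort(P[:,0])[:6].round(4),P[:,1].min().round(4),P[:,1].max().round(4),P[:,2].mean())
    for x in np.arange(.578,.612,.004):
        q=P[abs(P[:,0]-x)<.002]
        if len(q): print('  %.3f'%x,len(q),q[:,1].min().round(4),q[:,1].max().round(4))
E
```

```text
post 53 [0.591  0.0793 0.0555] [0.5873 0.0758 0.0475] [0.5946 0.0829 0.0568]
post 48 [0.5847 0.0298 0.0557] [0.5812 0.0264 0.0478] [0.5886 0.0337 0.0582]
post 46 [ 0.5722 -0.0692  0.0555] [ 0.5684 -0.0726  0.0452] [ 0.5755 -0.0656  0.0577]
post 43 [ 0.566  -0.1184  0.056 ] [ 0.5624 -0.122   0.0534] [ 0.5695 -0.1151  0.0578]
eye 202 minx [0.5849 0.5851 0.5853 0.5856 0.5857 0.5858] -0.0888 -0.058 0.04742430343059283
  0.586 26 -0.0738 -0.0613
  0.590 26 -0.0766 -0.0585
  0.594 19 -0.0781 -0.058
  0.598 18 -0.0787 -0.0582
  0.602 16 -0.079 -0.0587
  0.606 21 -0.0802 -0.0591
  0.610 24 -0.0795 -0.0599
eye 245 minx [0.5776 0.5782 0.5782 0.5782 0.5785 0.5786] -0.1352 -0.1096 0.04757523337311246
  0.578 18 -0.128 -0.118
  0.582 29 -0.1306 -0.1137
  0.586 25 -0.1328 -0.1128
  0.590 24 -0.1334 -0.1119
  0.594 23 -0.1335 -0.1123
  0.598 23 -0.1336 -0.1126
  0.602 21 -0.1329 -0.1141
  0.606 64 -0.1349 -0.1154
  0.610 17 -0.1352 -0.1096
```

```bash
cat >> h.py <<'E'
PS=-7.2; DIR=np.array([np.cos(np.radians(PS)),np.sin(np.radians(PS)),0])
def tip(t):
    "plan so that the puller tip comes to t"
    s,p,R=st(); print('tip now',(p+R@[.0015,0,-.135]).round(4)); plan(np.array(t)-.135*DIR+[0,0,.0015],PS-90)
E
python3 -c "
from h import *
tip([.598,-.0684,.085])"
```

```text
tip now [ 0.5548 -0.092   0.2796]
t 19.45 at [ 0.4205 -0.0782  0.2811] jaw -95.88 tilt 0.0 w 0.0250 F [-0.   0.5 -2.7] | turn units 0.22 shift units [ 3.243 -0.532 -0.665]
```

Emit:
step_arm([
  [[0,0,0],0.22],
  [[0.3,-0.1,-0.1],0],
  [[0.6,-0.15,-0.2],0],
  [[0.7,-0.15,-0.2],0],
  [[0.7,-0.13,-0.165],0],
  [[0.6,0,0],0],
  [[0.34,0,0],0],
  [[0,0,0],0],
  [[0,0,0],0],
  [[0,0,0],0],
  [[0,0,0],0],
])

```text
t: 20.82
ee_pos: [0.4647, -0.0522, 0.0876]
orientation: [176.2, 89.9, -11.1]
contact_force: [0.1, 0.5, -2.5]
grip_width: 0.0249
```

```bash
python3 - <<'E'
from h import *
tip([.598,-.0684,.041])
im,d=vision.get_image('scene');cv2.imwrite('pics/s6.png',cv2.resize(im[150:300,170:370,::-1],(800,600),interpolation=cv2.INTER_CUBIC))
print(lm('scene','puller_tip',2))
im,d=vision.get_image('wrist');cv2.imwrite('pics/w6.png',im[:,:,::-1])
E
```

```text
tip now [ 0.5986 -0.0693  0.0864]
t 20.82 at [ 0.4647 -0.0522  0.0876] jaw -97.26 tilt 0.11 w 0.0249 F [ 0.1  0.5 -2.5] | turn units -0.01 shift units [ 0.752 -0.011  0.014]
[(0.55, [0.599, -0.0687, 0.085])]
```

View pics/s6.png

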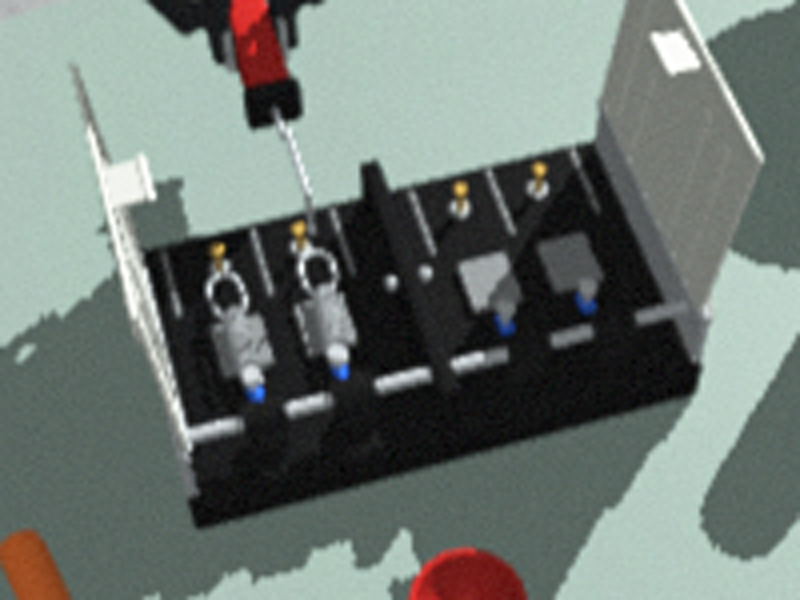

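The net's tip (0.599, −0.069, 0.085) matches my computed tip to about 1 mm. It hovers above eye 3 (318,268 in the crop). Descending into the eye.

Emit:
step_arm([
  [[0.15,-0.01,0.01],0],
  [[0.2,0,0],0],
  [[0.2,0,0],0],
  [[0.15,0,0],0],
  [[0.05,0,0],0],
  [[0,0,0],0],
  [[0,0,0],0],
  [[0,0,0],0],
])

```text
t: 21.98
ee_pos: [0.4639, -0.0514, 0.0421]
orientation: [177.2, 89.9, -10.1]
contact_force: [-0.1, -0.1, -1.4]
grip_width: 0.0251
```

```bash
python3 -c "
from h import *
tip(np.array([.572,-.0692,.041])-.012*DIR)"
```

```text
tip now [ 0.5978 -0.0685  0.0407]
t 21.98 at [ 0.4639 -0.0514  0.0421] jaw -97.25 tilt 0.06 w 0.0251 F [-0.1 -0.1 -1.4] | turn units -0.01 shift units [-0.008  0.068  0.625]
```

Emit:
step_arm([
  [[-0.02,0.01,0.06],0],
  [[0,0.01,0.06],0],
  [[0,0.01,0.06],0],
  [[0,0,0.055],0],
  [[0,0,0],0],
  [[0,0,0],0],
])

```text
t: 22.72
ee_pos: [0.45, -0.0515, 0.0432]
orientation: [-177.2, 89.9, -4.5]
contact_force: [2.0, -0.4, -1.7]
grip_width: 0.025
```

```bash
python3 -c "
from h import *
tip([.582,-.069,.061])
tip(np.array([.572,-.0692,.061])-.012*DIR)"
```

```text
tip now [ 0.5839 -0.0685  0.0418]
t 22.73 at [ 0.45   -0.0515  0.0432] jaw -97.26 tilt 0.08 w 0.0250 F [ 2.  -0.4 -1.7] | turn units -0.01 shift units [-0.322  0.014  0.03 ]
tip now [ 0.5839 -0.0685  0.0418]
t 22.73 at [ 0.45   -0.0515  0.0432] jaw -97.26 tilt 0.08 w 0.0250 F [ 2.  -0.4 -1.7] | turn units -0.01 shift units [-0.323  0.038  0.395]
```

Emit:
step_arm([
  [[-0.06,0,0.01],0],
  [[-0.09,0.01,0.01],0],
  [[-0.09,0,0.01],0],
  [[-0.08,0,0],0],
  [[0,0,0],0],
  [[0,0,0],0],
])

```text
t: 23.48
ee_pos: [0.4473, -0.0518, 0.062]
orientation: [20.8, 90.0, -166.5]
contact_force: [2.9, -1.4, -1.9]
grip_width: 0.0249
```

```bash
python3 - <<'E'
from h import *
tip(np.array([.572,-.0692,.0615])-.012*DIR)
im,d=vision.get_image('scene');cv2.imwrite('pics/s7.png',cv2.resize(im[180:255,220:320,::-1],(800,600),interpolation=cv2.INTER_CUBIC))
print(lm('scene','eye3',3),lm('scene','puller_tip',2))
E
```

```text
tip now [ 0.5813 -0.0688  0.0605]
t 23.48 at [ 0.4473 -0.0518  0.062 ] jaw -97.25 tilt 0.0 w 0.0249 F [ 2.9 -1.4 -1.9] | turn units -0.01 shift units [-0.016  0.027  0.352]
[(0.52, [0.5849, -0.1225, 0.0473]), (0.44, [0.5829, -0.0645, 0.0674]), (0.16, [0.5915, 0.0816, 0.0473])] [(0.84, [0.5816, -0.068, 0.0576]), (0.38, [0.7441, -0.276, -0.0023])]
```

View pics/s7.png

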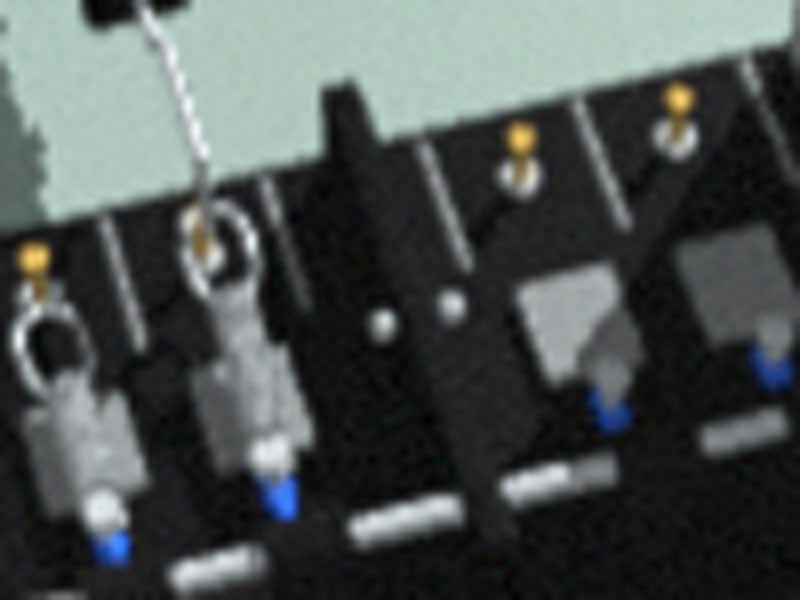

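The eye is lifted on the prong (ring at (220,245) in the crop; the net says z≈0.067). Pulling it over the post.

Emit:
step_arm([
  [[-0.03,0.01,0.05],0],
  [[-0.02,0.01,0.08],0],
  [[0,0.01,0.08],0],
  [[0,0,0.08],0],
  [[0,0,0.08],0],
  [[0,0,0],0],
  [[0,0,0],0],
])

```text
t: 24.5
ee_pos: [0.4278, -0.051, 0.0661]
orientation: [-177.4, 89.6, -4.7]
contact_force: [7.3, 0.0, -4.5]
grip_width: 0.0253
```

```bash
python3 - <<'E'
from h import *
tip(np.array([.572,-.0692,.0425])-.011*DIR)
im,d=vision.get_image('scene')
print(lm('scene','eye3',3),lm('scene','puller_tip',2))
E
```

```text
tip now [ 0.5617 -0.0681  0.0655]
t 24.50 at [ 0.4278 -0.051   0.0661] jaw -97.26 tilt 0.36 w 0.0253 F [ 7.3  0.  -4.5] | turn units -0.01 shift units [ 0.368 -0.001  0.013]
[(0.69, [0.5913, 0.0841, 0.0473]), (0.41, [0.5626, -0.0653, 0.0715]), (0.39, [0.5838, -0.1248, 0.0494])] [(0.96, [0.5597, -0.0686, 0.0636])]
```

Emit:
step_arm([
  [[0.08,0,0.005],0],
  [[0.1,0,0.005],0],
  [[0.1,0,0],0],
  [[0.09,0,0],0],
  [[0,0,0],0],
  [[0,0,0],0],
])

```text
t: 25.4
ee_pos: [0.428, -0.051, 0.0442]
orientation: [-177.1, 89.6, -4.4]
contact_force: [7.3, -0.4, -2.1]
grip_width: 0.0253
```

```bash
python3 - <<'E'
from h import *
tip([.572,-.0692,.042])
im,d=vision.get_image('scene');cv2.imwrite('pics/s8.png',cv2.resize(im[180:255,220:320,::-1],(800,600),interpolation=cv2.INTER_CUBIC))
print(lm('scene','eye3',3),lm('scene','puller_tip',2))
E
```

```text
tip now [ 0.5619 -0.068   0.0438]
t 25.40 at [ 0.428  -0.051   0.0442] jaw -97.25 tilt 0.44 w 0.0253 F [ 7.3 -0.4 -2.1] | turn units -0.01 shift units [ 0.013  0.    -0.169]
[(0.57, [0.5833, -0.124, 0.0462]), (0.45, [0.5641, -0.0664, 0.0545])] [(0.67, [0.5593, -0.0716, 0.043])]
```

View pics/s8.png

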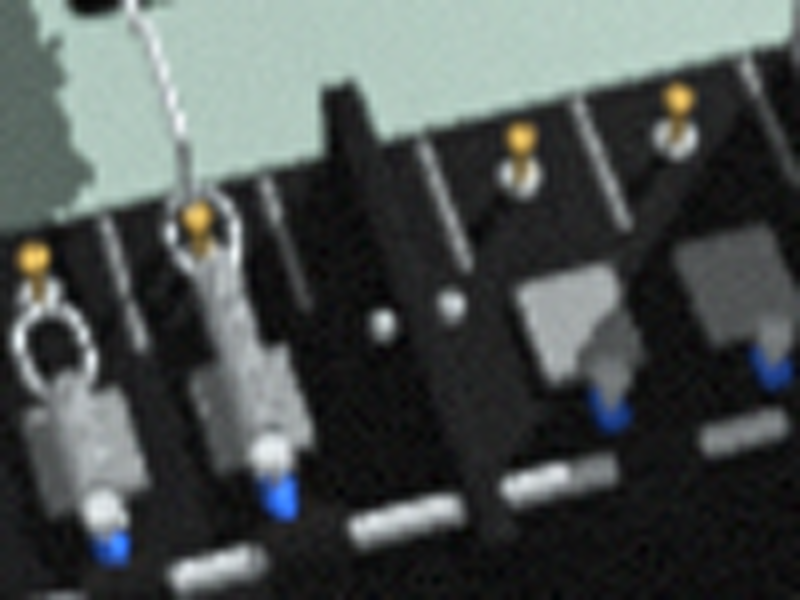

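The brass head now shows through ring 3 (198,220 in the crop). I'll lower a little more, then lead the prong round the post's side and release.

Emit:
step_arm([
  [[0.05,0,0],0],
  [[0,0,0],0],
  [[0,-0.06,-0.02],0],
  [[0,-0.075,-0.04],0],
  [[0,0,-0.05],0],
  [[0,0,-0.05],0],
  [[0,0,-0.05],0],
  [[0,0,-0.05],0],
  [[0,0,0],0],
  [[0,0,0],0],
])

```text
t: 26.8
ee_pos: [0.4404, -0.0445, 0.0395]
orientation: [0.7, 89.9, 173.5]
contact_force: [1.9, -1.3, -2.5]
grip_width: 0.0252
```

```bash
python3 - <<'E'
from h import *
tip([.582,-.0692,.042])
im,d=vision.get_image('scene');cv2.imwrite('pics/s9.png',cv2.resize(im[180:255,220:320,::-1],(800,600),interpolation=cv2.INTER_CUBIC))
print(lm('scene','eye3',3),lm('scene','puller_tip',2))
E
```

```text
tip now [ 0.5744 -0.0615  0.0378]
t 26.80 at [ 0.4404 -0.0445  0.0395] jaw -97.24 tilt 0.08 w 0.0252 F [ 1.9 -1.3 -2.5] | turn units -0.01 shift units [-0.066  0.113 -0.142]
[(0.48, [0.5723, -0.0639, 0.0495]), (0.47, [0.585, -0.1253, 0.0481])] [(0.65, [0.5907, 0.0827, 0.0457]), (0.59, [0.574, -0.0619, 0.0372])]
```

Emit:
step_arm([
  [[-0.03,0,-0.06],0],
  [[0,0.03,-0.07],0],
  [[0,0.04,-0.02],0],
  [[0,0,0],0],
  [[0,0,0],0],
])

```text
t: 27.58
ee_pos: [0.4492, -0.0498, 0.0416]
orientation: [-4.7, 90.0, 168.1]
contact_force: [0.1, 0.1, -0.9]
grip_width: 0.0248
```

```bash
python3 - <<'E'
from h import *
tip([.582,-.0692,.09])
im,d=vision.get_image('scene');cv2.imwrite('pics/s9.png',cv2.resize(im[180:255,220:320,::-1],(800,600),interpolation=cv2.INTER_CUBIC))
print(lm('scene','eye3',3),lm('scene','puller_tip',2))
E
```

```text
tip now [ 0.5831 -0.0669  0.04  ]
t 27.57 at [ 0.4492 -0.0498  0.0416] jaw -97.25 tilt 0.03 w 0.0248 F [ 0.1  0.1 -0.9] | turn units -0.01 shift units [-0.832  0.043  0.013]
[(0.43, [0.5749, -0.0652, 0.0523]), (0.42, [0.5824, -0.1241, 0.0466])] [(0.75, [0.5837, -0.0662, 0.043]), (0.16, [0.8171, -0.0705, -0.0003])]
```

View pics/s9.png

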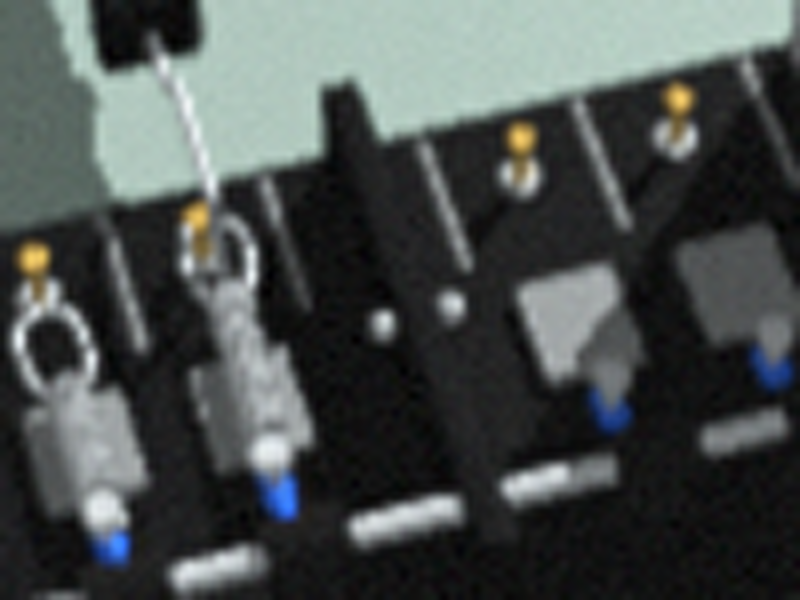

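Ring 3 is held by the post, and the prong stands free inside it with no force. Lifting the prong out.

Emit:
step_arm([
  [[-0.1,0,0],0],
  [[-0.15,0,0],0],
  [[-0.2,0,0],0],
  [[-0.25,0,0],0],
  [[-0.15,0,0],0],
  [[0,0,0],0],
  [[0,0,0],0],
])

```text
t: 28.6
ee_pos: [0.4491, -0.0499, 0.0924]
orientation: [6.0, 90.0, 178.8]
contact_force: [0.1, 1.0, -1.1]
grip_width: 0.0252
```

```bash
python3 - <<'E'
from h import *
tip([.591,-.1227,.09])
im,d=vision.get_image('scene')
print(lm('scene','eye3',3),lm('scene','puller_tip',2))
E
```

```text
tip now [ 0.583  -0.067   0.0908]
t 28.60 at [ 0.4491 -0.0499  0.0924] jaw -97.25 tilt 0.04 w 0.0252 F [ 0.1  1.  -1.1] | turn units -0.01 shift units [ 0.016  0.907 -0.249]
[(0.62, [0.5706, -0.0663, 0.0506]), (0.41, [0.5841, -0.1276, 0.0466])] [(0.94, [0.5833, -0.0649, 0.0935])]
```

Emit:
step_arm([
  [[0,0.15,-0.05],0],
  [[0,0.3,-0.08],0],
  [[0,0.3,-0.08],0],
  [[0,0.157,-0.04],0],
  [[0,0,0],0],
  [[0,0,0],0],
  [[0,0,0],0],
])

```text
t: 29.62
ee_pos: [0.4574, -0.1049, 0.0927]
orientation: [-68.2, 90.0, 104.6]
contact_force: [0.1, 0.3, -1.7]
grip_width: 0.0249
```

```bash
python3 - <<'E'
from h import *
tip([.591,-.1227,.042])
im,d=vision.get_image('scene')
print(lm('scene','eye3',3),lm('scene','puller_tip',2))
E
```

```text
tip now [ 0.5914 -0.1217  0.0912]
t 29.62 at [ 0.4574 -0.1049  0.0927] jaw -97.17 tilt 0.02 w 0.0249 F [ 0.1  0.3 -1.7] | turn units 0.01 shift units [0.82  0.016 0.004]
[(0.6, [0.5736, -0.0632, 0.0517]), (0.55, [0.581, -0.1276, 0.0472])] [(0.79, [0.5903, -0.1213, 0.0909]), (0.51, [0.4564, -0.101, 0.087])]
```

Emit:
step_arm([
  [[0.15,0.02,0.01],0],
  [[0.22,0,0],0],
  [[0.22,0,0],0],
  [[0.15,0,0],0],
  [[0.08,0,0],0],
  [[0,0,0],0],
  [[0,0,0],0],
  [[0,0,0],0],
])

```text
t: 30.78
ee_pos: [0.4572, -0.107, 0.0439]
orientation: [171.2, 89.9, -16.0]
contact_force: [-0.3, -0.5, -1.1]
grip_width: 0.025
```

Emit:
step_arm([
  [[0,0,0.06],0],
  [[0,0,0.06],0],
  [[0,0,0.06],0],
  [[0,0,0.045],0],
  [[0,0,0],0],
  [[0,0,0],0],
])

```text
t: 31.52
ee_pos: [0.444, -0.1053, 0.0437]
orientation: [177.4, 89.9, -9.9]
contact_force: [2.1, -0.4, -1.3]
grip_width: 0.025
```

```bash
python3 - <<'E'
from h import *
tip(np.array([.566,-.1184,.0615])-.011*DIR)
im,d=vision.get_image('scene')
print(lm('scene','eye3',3),lm('scene','puller_tip',2))
E
```

```text
tip now [ 0.5779 -0.1223  0.0424]
t 31.52 at [ 0.444  -0.1053  0.0437] jaw -97.25 tilt 0.08 w 0.0250 F [ 2.1 -0.4 -1.3] | turn units -0.01 shift units [-0.321 -0.038  0.388]
[(0.43, [0.5702, -0.0648, 0.0484]), (0.37, [0.579, -0.1243, 0.0484])] [(0.83, [0.5799, -0.121, 0.0434])]
```

Engaged (2.1 N). Lift, then pull over.

Emit:
step_arm([
  [[-0.06,0,0.01],0],
  [[-0.09,-0.01,0.01],0],
  [[-0.09,0,0.01],0],
  [[-0.09,0,0],0],
  [[0,0,0],0],
  [[0,0,0],0],
])

```text
t: 32.42
ee_pos: [0.4416, -0.1044, 0.0633]
orientation: [99.3, 90.0, -88.0]
contact_force: [3.0, -0.8, -2.0]
grip_width: 0.0254
```

```bash
python3 - <<'E'
from h import *
tip(np.array([.566,-.1184,.0645])-.011*DIR)
im,d=vision.get_image('scene')
print(lm('scene','eye3',3),lm('scene','puller_tip',2))
E
```

```text
tip now [ 0.5755 -0.1215  0.0618]
t 32.42 at [ 0.4416 -0.1044  0.0633] jaw -97.26 tilt 0.0 w 0.0254 F [ 3.  -0.8 -2. ] | turn units -0.01 shift units [-0.045 -0.029  0.347]
[(0.46, [0.5781, -0.1243, 0.065]), (0.4, [0.5724, -0.0655, 0.0513])] [(0.8, [0.5748, -0.1203, 0.0591]), (0.57, [0.65, -0.1286, 0.0517])]
```

Emit:
step_arm([
  [[-0.03,-0.01,0.05],0],
  [[-0.02,-0.01,0.08],0],
  [[0,-0.01,0.08],0],
  [[0,0,0.08],0],
  [[0,0,0.08],0],
  [[0,0,0],0],
  [[0,0,0],0],
])

```text
t: 33.45
ee_pos: [0.4223, -0.1001, 0.0672]
orientation: [178.2, 89.7, -9.0]
contact_force: [6.9, -1.5, -3.4]
grip_width: 0.0248
```

```bash
python3 - <<'E'
from h import *
tip(np.array([.566,-.1184,.041])-.011*DIR)
im,d=vision.get_image('scene')
print(lm('scene','eye3',3),lm('scene','puller_tip',2))
E
```

```text
tip now [ 0.5563 -0.1172  0.0666]
t 33.45 at [ 0.4223 -0.1001  0.0672] jaw -97.25 tilt 0.34 w 0.0248 F [ 6.9 -1.5 -3.4] | turn units -0.01 shift units [0.412 0.002 0.022]
[(0.54, [0.5714, -0.0652, 0.0494]), (0.47, [0.5558, -0.1198, 0.067])] [(0.67, [0.5568, -0.1154, 0.0663]), (0.48, [0.6359, -0.0249, 0.0004])]
```

Emit:
step_arm([
  [[0.08,0,0.02],0],
  [[0.1,0,0],0],
  [[0.1,0,0],0],
  [[0.1,0,0],0],
  [[0.04,0,0],0],
  [[0,0,0],0],
  [[0,0,0],0],
])

```text
t: 34.48
ee_pos: [0.4222, -0.1001, 0.0425]
orientation: [177.9, 89.5, -9.4]
contact_force: [7.2, -1.5, -2.0]
grip_width: 0.0251
```

```bash
python3 - <<'E'
from h import *
tip([.566,-.1184,.041])
im,d=vision.get_image('scene');cv2.imwrite('pics/s10.png',cv2.resize(im[180:255,200:300,::-1],(800,600),interpolation=cv2.INTER_CUBIC))
print(lm('scene','eye3',3),lm('scene','puller_tip',2))
E
```

```text
tip now [ 0.5561 -0.1171  0.0421]
t 34.48 at [ 0.4222 -0.1001  0.0425] jaw -97.24 tilt 0.45 w 0.0251 F [ 7.2 -1.5 -2. ] | turn units -0.01 shift units [ 0.002  0.002 -0.166]
[(0.61, [0.5702, -0.0669, 0.0496]), (0.48, [0.5577, -0.1215, 0.0468])] [(0.62, [0.5573, -0.1148, 0.0425])]
```

View pics/s10.png

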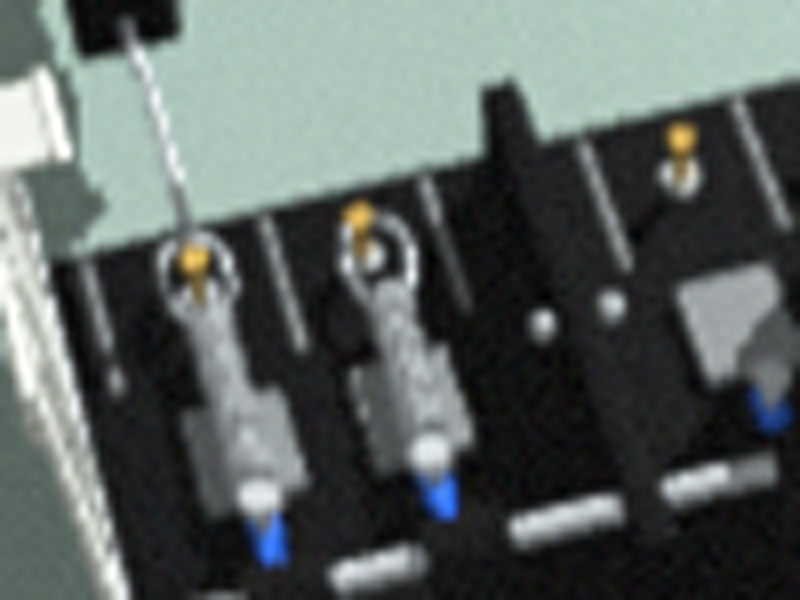

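Ring 4 is around its post (195,262), and ring 3 stays hooked (360,215). Same exit manoeuvre as for ring 3.

Emit:
step_arm([
  [[0.04,0,0],0],
  [[0,0,0],0],
  [[0,-0.06,-0.02],0],
  [[0,-0.075,-0.04],0],
  [[0,0,-0.05],0],
  [[0,0,-0.05],0],
  [[0,0,-0.05],0],
  [[0,0,-0.05],0],
  [[0,0,0],0],
  [[-0.02,0,-0.06],0],
  [[0,0.03,-0.07],0],
  [[0,0.04,-0.02],0],
  [[0,0,0],0],
  [[0,0,0],0],
])

```text
t: 36.38
ee_pos: [0.4433, -0.0987, 0.0398]
orientation: [-11.5, 90.0, 161.3]
contact_force: [-0.1, 0.5, -1.6]
grip_width: 0.0252
```

```bash
python3 - <<'E'
from h import *
tip([.577,-.1184,.09])
im,d=vision.get_image('scene')
print(lm('scene','eye3',3),lm('scene','puller_tip',2))
E
```

```text
tip now [ 0.5772 -0.1158  0.0382]
t 36.38 at [ 0.4433 -0.0987  0.0398] jaw -97.24 tilt 0.03 w 0.0252 F [-0.1  0.5 -1.6] | turn units -0.01 shift units [-0.862  0.046 -0.002]
[(0.57, [0.5703, -0.0668, 0.0513]), (0.44, [0.5663, -0.1182, 0.0471])] [(0.71, [0.563, -0.1158, 0.0479]), (0.55, [0.5778, -0.1122, 0.038])]
```

Emit:
step_arm([
  [[-0.1,0.02,0],0],
  [[-0.15,0,0],0],
  [[-0.2,0,0],0],
  [[-0.3,0,0],0],
  [[-0.5,0,0.05],0],
  [[-0.8,0,0.1],0],
  [[-0.8,-0.2,0.12],0],
  [[-0.7,-0.2,0.12],0],
  [[-0.3,-0.05,0],0],
  [[-0.1,0,0],0],
  [[0,0,0],0],
  [[0,0,0],0],
  [[0,0,0],0],
])

```text
t: 38.15
ee_pos: [0.423, -0.0705, 0.2759]
orientation: [-5.2, 89.9, 167.5]
contact_force: [-0.0, -0.2, -0.9]
grip_width: 0.0252
```

```bash
python3 - <<'E'
from h import *
plan([.42,-.079,.28],-97)
im,d=vision.get_image('wrist');cv2.imwrite('pics/w11.png',cv2.resize(im[0:120,170:370,::-1],(800,480),interpolation=cv2.INTER_CUBIC))
X=cloud('wrist',d);H=hsv(im)
print(lm('wrist','eye3',4))
w=(X[...,2]>.036)&(X[...,2]<.054)&(H[...,1]<60)&(H[...,2]>100)&(X[...,0]>.55)&(X[...,0]<.62)
for lo,hi in((-.088,-.045),(-.14,-.1)):
    P=X[w&(X[...,1]>lo)&(X[...,1]<hi)];print('eye',len(P),'minx',np.sort(P[:,0])[:8].round(4))
    for x in np.arange(.558,.592,.004):
        q=P[abs(P[:,0]-x)<.002]
        if len(q): print('  %.3f'%x,len(q),q[:,1].min().round(4),q[:,1].max().round(4),q[:,2].mean().round(4))
E
```

```text
t 38.15 at [ 0.423  -0.0705  0.2759] jaw -97.28 tilt 0.13 w 0.0252 F [-0.  -0.2 -0.9] | turn units -0.05 shift units [-0.069  0.147  0.032]
[(0.88, [0.5622, -0.1198, 0.045]), (0.84, [0.5762, -0.0637, 0.048]), (0.53, [0.3659, -0.3188, 0.0032])]
eye 416 minx [0.5664 0.5667 0.5672 0.5672 0.5672 0.5675 0.5677 0.5678]
  0.566 10 -0.0705 -0.0631 0.0427
  0.570 40 -0.0739 -0.0581 0.0456
  0.574 22 -0.0757 -0.0565 0.0457
  0.578 18 -0.0763 -0.0558 0.0474
  0.582 24 -0.0779 -0.0562 0.0476
  0.586 24 -0.0784 -0.0567 0.0475
  0.590 23 -0.0777 -0.0574 0.0479
eye 439 minx [0.561  0.5613 0.5613 0.5614 0.5614 0.5614 0.5615 0.5618]
  0.562 32 -0.1217 -0.1092 0.0446
  0.566 18 -0.1241 -0.1063 0.045
  0.570 20 -0.1257 -0.1055 0.0452
  0.574 19 -0.1273 -0.1056 0.0463
  0.578 26 -0.1276 -0.1061 0.0465
  0.582 23 -0.1278 -0.1065 0.0466
  0.586 22 -0.1268 -0.1081 0.0471
  0.590 55 -0.1262 -0.1107 0.05
```

View pics/w11.png

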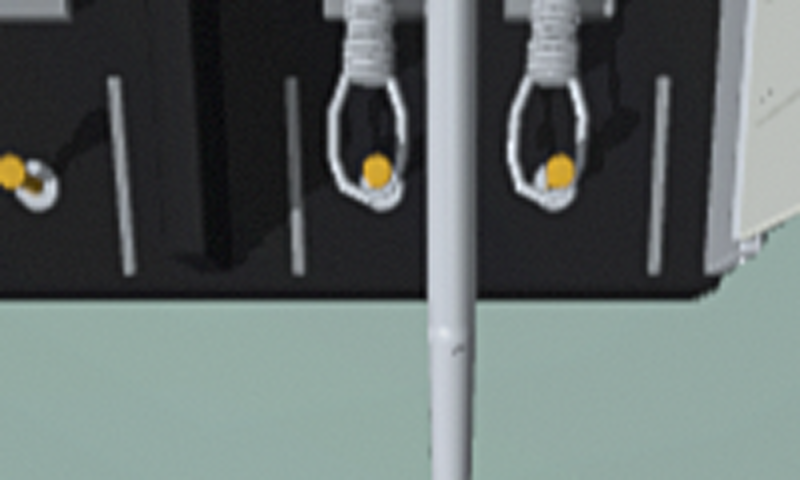

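Both rings sit around their posts below the heads: (377,172) and (560,172) in the crop, about 2–3 mm from the posts by measurement. Next, lay the puller in the tray.

```bash
python3 -c "
from h import *
plan([.438,-.321,.28],-95)"
```

```text
t 38.25 at [ 0.4232 -0.0704  0.2762] jaw -97.26 tilt 0.09 w 0.0255 F [ 0.1 -0.  -2. ] | turn units -0.38 shift units [-0.065  4.14  -0.609]
```

Emit:
step_arm([
  [[-0.1,0,0],-0.38],
  [[0,0.4,0],0],
  [[0,0.7,-0.05],0],
  [[0,0.8,-0.1],0],
  [[0,0.8,-0.1],0],
  [[0,0.7,-0.1],0],
  [[0,0.5,-0.1],0],
  [[0.2,0.24,-0.1],0],
  [[0.5,0,-0.06],0],
  [[0.6,0,0],0],
  [[0.4,0,0],0],
  [[0,0,0],0],
  [[0,0,0],0],
  [[0,0,0],0],
  [[0,0,0],0],
])

```text
t: 40.12
ee_pos: [0.4391, -0.3213, 0.182]
orientation: [149.4, 89.9, -35.6]
contact_force: [-0.7, -0.0, -0.6]
grip_width: 0.0251
```

```bash
cat > tr.py <<'E'
from h import *
for n in('scene','wrist'):
    im,d=vision.get_image(n);X=cloud(n,d);H=hsv(im)
    g=(X[...,1]<-.2)&(X[...,1]>-.45)&(X[...,0]<.68)&(X[...,0]>.28)
    b=(abs(H[...,0]-112)<12)&(H[...,1]>150)&g&(X[...,2]<.06)
    a=b&(X[...,2]>.015)
    print(n,'rim',a.sum(),rect(X[a]) if a.sum()>20 else 0,'all',b.sum(),rect(X[b]) if b.sum()>20 else 0,lm(n,'divider',1))
    cv2.imwrite(f'pics/tr_{n}.png',im[:,:,::-1])
E
python3 tr.py; python3 -c "
from h import *
plan([.438,-.321,.011],-95)"
```

```text
scene rim 365 (array([ 459.9, -322.2]), array([106.8, 268. ]), 85.0) all 3605 (array([ 458.6, -324.5]), array([111.8, 270.2]), 85.0) [(0.77, [0.3694, -0.3156, 0.0003])]
wrist rim 2025 (array([ 469.7, -323.1]), array([106.1, 242.1]), 85.0) all 16571 (array([ 467.8, -324.1]), array([110. , 255.9]), 85.2) []
t 40.33 at [ 0.4386 -0.3211  0.1812] jaw -94.98 tilt 0.03 w 0.0250 F [-0.6  0.3 -1.1] | turn units 0.00 shift units [ 2.837e+00 -1.000e-03  1.200e-02]
```

Emit:
step_arm([
  [[0.3,0,0],0],
  [[0.6,0,0],0],
  [[0.6,0,0],0],
  [[0.6,0,0],0],
  [[0.4,0,0],0],
  [[0.2,0,0],0],
  [[0.1,0,0],0],
  [[0.04,0,0],0],
  [[0,0,0],0],
  [[0,0,0],0],
  [[0,0,0],0],
])

```text
t: 41.7
ee_pos: [0.4388, -0.3212, 0.011]
orientation: [147.3, 89.9, -37.6]
contact_force: [0.2, 0.6, -1.7]
grip_width: 0.0253
```

```bash
python3 -c "
from h import *
plan([.438,-.321,.0085],-95)"
```

```text
t 41.70 at [ 0.4388 -0.3212  0.011 ] jaw -94.97 tilt 0.06 w 0.0253 F [ 0.2  0.6 -1.7] | turn units 0.00 shift units [ 0.041 -0.002  0.013]
```

Emit:
step_arm([
  [[0.035,0,0],0],
  [[0,0,0],0],
  [[0,0,0],0],
])

```text
t: 42.08
ee_pos: [0.4387, -0.3212, 0.0085]
orientation: [144.9, 90.0, -40.0]
contact_force: [0.5, -0.5, -1.1]
grip_width: 0.0253
```

Emit:
step_arm([
  [[0,0,0],0],
  [[0,0,0],0],
  [[0,0,0],0],
  [[0,0,0],0],
  [[-0.3,0,0],0],
  [[-0.7,0,0],0],
  [[-0.8,0,0],0],
  [[-0.8,0,0],0],
  [[-0.8,0,0],0],
  [[-0.4,0,0],0],
  [[0,0,0],0],
  [[0,0,0],0],
], fingers=0.6)

```text
t: 43.58
ee_pos: [0.4377, -0.3205, 0.2349]
orientation: [-28.7, 89.8, 146.3]
contact_force: [-0.6, 0.3, 0.2]
grip_width: 0.0511
```

```bash
python3 tr.py; python3 - <<'E'
from h import *
im,d=vision.get_image('wrist');print(lm('wrist','puller'),lm('wrist','puller_tip'))
plan([.6,-.25,.25],None)
E
```

```text
scene rim 381 (array([ 460.5, -321.4]), array([106.3, 268.3]), 85.0) all 3148 (array([ 459.5, -323.8]), array([111.4, 269.8]), 85.1) [(0.61, [0.5848, -0.3005, 0.0082])]
wrist rim 1861 (array([ 458.6, -321.3]), array([105.9, 265.1]), 85.0) all 15945 (array([ 460.9, -322.9]), array([108.7, 269.9]), 85.0) [(0.61, [0.3721, -0.3185, 0.0036])]
[(0.74, [0.4537, -0.2851, 0.0014])] [(0.79, [0.5885, -0.2986, 0.0031])]
t 43.92 at [ 0.4382 -0.3208  0.2357] jaw -94.98 tilt 0.08 w 0.0513 F [0.1 0.3 0.5] | turn units 0.00 shift units [-0.241 -1.41  -2.584]
```

View pics/tr_scene.png

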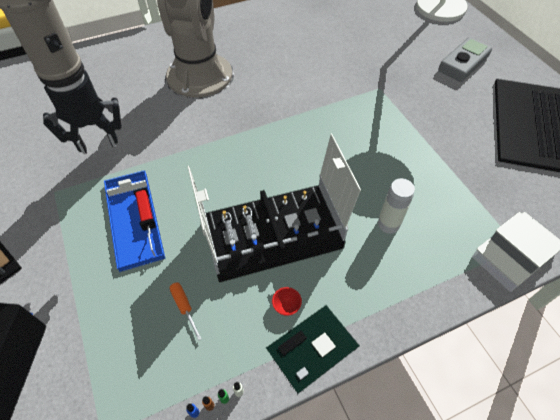

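The puller has been knocked sideways against the tray's left wall (red handle at (145,207)). I'll check its pose and level.

```bash
python3 - <<'E'
from h import *
im,d=vision.get_image('wrist');X=cloud('wrist',d);H=hsv(im);print(lm('wrist','puller'),lm('wrist','puller_tip'))
c=np.array([.460,-.3215,0]);a=np.radians(-5);Rt=np.array([[np.cos(a),-np.sin(a),0],[np.sin(a),np.cos(a),0],[0,0,1]])
Y=(X-c)@Rt
red=((H[...,0]<8)|(H[...,0]>172))&(H[...,1]>140)&(X[...,2]<.08)&(X[...,2]>.02)&(abs(Y[...,1])<.08)
P=Y[red];print(red.sum(),rect(P),np.percentile(P[:,2],[2,50,98]).round(4))
top=P[P[:,2]>np.percentile(P[:,2],30)]
A=np.c_[top[:,:2],np.ones(len(top))];print('plane slopes',np.linalg.lstsq(A,top[:,2],rcond=None)[0].round(4),rect(top))
cv2.imwrite('pics/w12.png',im[:,:,::-1])
E
```

```text
[(0.98, [0.454, -0.2842, 0.0035])] [(0.72, [0.587, -0.2986, 0.0041])]
1697 (array([-10.3,  32.3]), array([26.4, 92.3]), 89.5) [0.0268 0.0369 0.0387]
plane slopes [-0.0019 -0.0018  0.0374] (array([-10. ,  32.4]), array([23.3, 91.9]), 89.8)
```

View pics/w12.png

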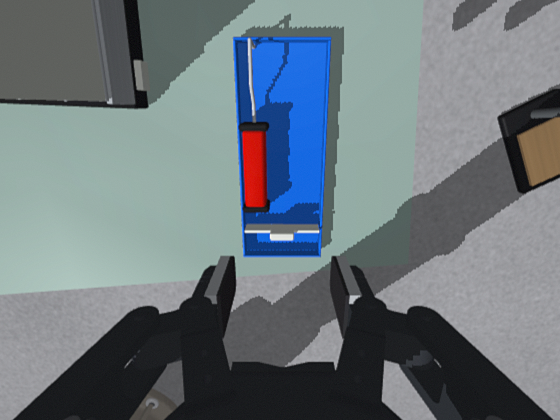

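The puller still lies flat: its top is level at 37 mm, the origin is at tray (−10, 32) and the tip at about (125, 32), inside the walls and on one side of the divider. That is valid, so I leave it. Now the right cover.

```bash
cat >> h.py <<'E'
def cov(side,y,z,go=True):
    "rel: y inwards from the hinge line, z above it; TCP goal at feeder x=2.5"
    F=np.array([np.sin(np.radians(7.2)),np.cos(np.radians(7.2)),0]); O=np.array([.635,-.0267,0])+.0025*DIR
    h=O+side*.145*F+[0,0,.0815]; s,p,R=st()
    print('rel now y %.1f z %.1f'%(-side*(p-h)@F*1e3,(p-h)[2]*1e3)); plan(h-side*F*y/1e3+[0,0,z/1e3],PS-90)
E
python3 -c "
from h import *
cov(-1,-55,110)"
```

```text
rel now y -171.6 z 154.7
t 44.08 at [ 0.4385 -0.3209  0.2362] jaw -94.97 tilt 0.02 w 0.0513 F [-0.1 -0.3 -0.4] | turn units 0.37 shift units [ 0.744 -1.942 -2.677]
```

Emit:
step_arm([
  [[-0.5,0,0],0.37],
  [[-0.5,0,-0.4],0],
  [[0,-0.3,-0.6],0],
  [[0,-0.4,-0.6],0],
  [[0,-0.5,-0.6],0],
  [[0,-0.5,-0.4],0],
  [[0.4,-0.242,-0.077],0],
  [[0.6,0,0],0],
  [[0.5,0,0],0],
  [[0.244,0,0],0],
  [[0,0,0],0],
  [[0,0,0],0],
  [[0,0,0],0],
], fingers=0)

```text
t: 45.7
ee_pos: [0.6134, -0.2258, 0.1935]
orientation: [169.1, 89.8, -18.1]
contact_force: [-0.8, 0.5, 0.3]
grip_width: 0.0004
```

```bash
python3 - <<'E'
from h import *
cov(-1,-17,115)
im,d=vision.get_image('scene');cv2.imwrite('pics/s13.png',im[:,:,::-1]);print(lm('scene','cover_right_pad'))
E
```

```text
rel now y -55.3 z 112.0
t 45.70 at [ 0.6134 -0.2258  0.1935] jaw -97.20 tilt 0.18 w 0.0004 F [-0.8  0.5  0.3] | turn units -0.00 shift units [-0.05  -0.638  0.016]
[(0.72, [0.6198, -0.1785, 0.2005])]
```

Emit:
step_arm([
  [[-0.02,-0.2,0],0],
  [[-0.02,-0.22,0],0],
  [[-0.01,-0.21,0],0],
  [[0,-0.25,0],0],
  [[0.03,-0.25,0],0],
  [[0.08,-0.23,0],0],
  [[0.11,-0.23,0],0],
  [[0.14,-0.2,0],0],
  [[0.16,-0.2,0],0],
  [[0.19,-0.16,0],0],
  [[0.21,-0.14,0],0],
  [[0,0,0],0],
  [[0,0,0],0],
])

```text
t: 47.42
ee_pos: [0.6294, -0.0897, 0.1392]
orientation: [33.5, 89.9, -153.7]
contact_force: [-0.2, 0.2, 0.3]
grip_width: -0.0004
```

```bash
python3 - <<'E'
from h import *
cov(-1,94,31)
im,d=vision.get_image('scene');cv2.imwrite('pics/s14.png',cv2.resize(im[100:310,120:400,::-1],(800,600)));print(lm('scene','cover_right_pad'))
E
```

```text
rel now y 81.8 z 57.7
t 47.42 at [ 0.6294 -0.0897  0.1392] jaw -97.23 tilt 0.05 w -0.0004 F [-0.2  0.2  0.3] | turn units -0.00 shift units [ 0.445 -0.203 -0.003]
[(0.63, [0.6348, -0.0682, 0.1433])]
```

View pics/s14.png

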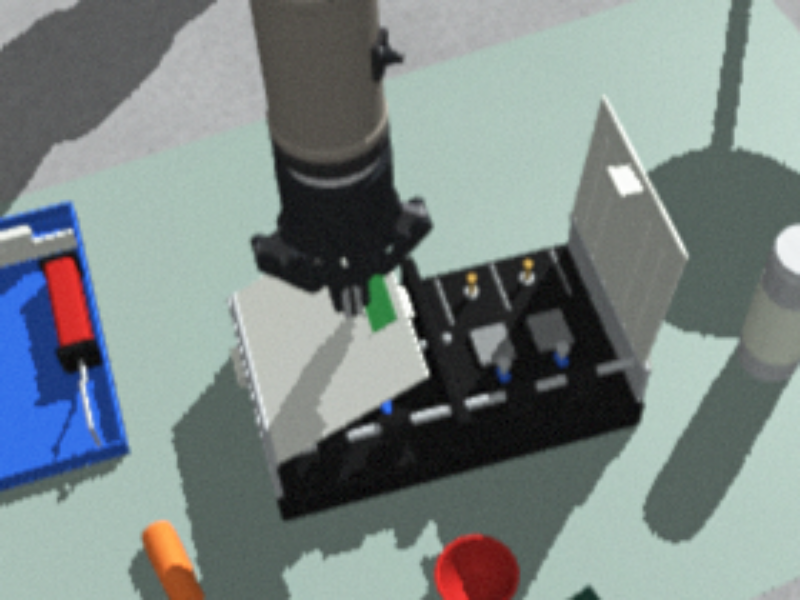

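The right cover is folding over under the fingertips at (350,300), with the green pad just inward of them. Pressing on down.

Emit:
step_arm([
  [[0.2,-0.15,0],0],
  [[0.24,-0.13,0],0],
  [[0.18,-0.08,0],0],
  [[0.17,-0.06,0],0],
  [[0.06,0,0],0],
  [[0.04,0,0],0],
  [[0.03,0,0],0],
  [[0,0,0],0],
])

```text
t: 48.52
ee_pos: [0.6325, -0.0638, 0.0834]
orientation: [-13.1, 89.9, 159.7]
contact_force: [0.7, -0.9, -0.8]
grip_width: 0.0004
```

```bash
python3 - <<'E'
from h import *
cov(-1,108,0)
E
```

```text
rel now y 107.9 z 1.9
t 48.52 at [ 0.6325 -0.0638  0.0834] jaw -97.18 tilt 0.06 w 0.0004 F [ 0.7 -0.9 -0.8] | turn units 0.00 shift units [ 0.032 -0.002 -0.006]
```

Emit:
step_arm([
  [[0.03,0,0],0],
  [[0.03,0,0],0],
  [[0.03,0,0],0],
  [[0,0,0],0],
  [[0,0,0],0],
])

```text
t: 49.15
ee_pos: [0.6329, -0.064, 0.0828]
orientation: [176.9, 89.9, -10.3]
contact_force: [-7.1, -0.6, 15.9]
grip_width: 0.0001
```

```bash
python3 - <<'E'
from h import *
cov(-1,108,60)
E
```

```text
rel now y 107.8 z 1.3
t 49.15 at [ 0.6329 -0.064   0.0828] jaw -97.20 tilt 0.05 w 0.0001 F [-7.1 -0.6 15.9] | turn units 0.00 shift units [-0.979 -0.004  0.   ]
```

Emit:
step_arm([
  [[-0.1,0,0],0],
  [[-0.5,0,0],0],
  [[-0.9,0,0],0],
  [[-0.9,0,0],0],
  [[-0.8,0,0],0],
  [[-0.5,0,0],0],
  [[-0.1,-0.3,0],0],
  [[0,-0.6,0],0],
  [[0,-0.8,0],0],
  [[0,-0.8,0],0],
  [[0,-0.8,0],0],
  [[0,-0.5,0],0],
  [[0,-0.15,0],0],
  [[0,0,0],0],
  [[0,0,0],0],
  [[0,0,0],0],
])

```text
t: 51.15
ee_pos: [0.6628, 0.1689, 0.3072]
orientation: [124.6, 89.9, -62.8]
contact_force: [-0.3, 0.8, 0.4]
grip_width: -0.0001
```

```bash
python3 - <<'E'
from h import *
cov(1,-55,110)
im,d=vision.get_image('scene');X=cloud('scene',d);print(lm('scene','cover_right_pad',4),lm('scene','spray',1))
m=(abs(X[...,0]-.62)<.05)&(X[...,1]<-.06)&(X[...,1]>-.15)&(X[...,2]>.07)&(X[...,2]<.12)
for y in(-.14,-.1,-.07): print(y,np.median(X[m&(abs(X[...,1]-y)<.008)][:,2]))
E
```

```text
rel now y -52.6 z 225.7
t 51.15 at [0.6628 0.1689 0.3072] jaw -97.36 tilt 0.06 w -0.0001 F [-0.3  0.8  0.4] | turn units -0.03 shift units [ 1.929 -0.042  0.01 ]
[(0.91, [0.6362, -0.0523, 0.0844])] [(0.85, [0.7272, 0.241, 0.0005])]
-0.14 0.08218767539093813
-0.1 0.08214766848584337
-0.07 0.08221660067688757
```

The right cover lies flat at 0.082 m, so it is shut. Descending outside the left cover and repeating the move mirrored.

Emit:
step_arm([
  [[0.3,-0.04,0],0],
  [[0.6,0,0],0],
  [[0.6,0,0],0],
  [[0.3,0,0],0],
  [[0.1,0,0],0],
  [[0,0,0],0],
  [[0,0,0],0],
])

```text
t: 52.18
ee_pos: [0.6636, 0.1736, 0.1945]
orientation: [-156.1, 89.8, 16.7]
contact_force: [0.0, -0.2, 0.5]
grip_width: -0.0001
```

Emit:
step_arm([
  [[-0.02,0.2,0],0],
  [[-0.02,0.22,0],0],
  [[-0.01,0.21,0],0],
  [[0,0.25,0],0],
  [[0.03,0.25,0],0],
  [[0.08,0.23,0],0],
  [[0.11,0.23,0],0],
  [[0.14,0.2,0],0],
  [[0.16,0.2,0],0],
  [[0.19,0.16,0],0],
  [[0.21,0.14,0],0],
  [[0,0,0],0],
  [[0,0,0],0],
])

```text
t: 53.8
ee_pos: [0.6454, 0.0376, 0.1404]
orientation: [-24.2, 90.0, 148.6]
contact_force: [0.2, 0.8, 0.7]
grip_width: 0.0003
```

```bash
python3 - <<'E'
from h import *
cov(1,108,10)
im,d=vision.get_image('scene');print(lm('scene','cover_left_pad'),lm('scene','spray',1))
E
```

```text
rel now y 79.9 z 58.9
t 53.80 at [0.6454 0.0376 0.1404] jaw -97.16 tilt 0.04 w 0.0003 F [0.2 0.8 0.7] | turn units 0.01 shift units [ 0.815  0.468 -0.005]
[] [(0.79, [0.7274, 0.2436, -0.0002])]
```

Emit:
step_arm([
  [[0.2,0.17,0],0],
  [[0.24,0.15,0],0],
  [[0.2,0.09,0],0],
  [[0.17,0.06,0],0],
  [[0.06,0,0],0],
  [[0.04,0,0],0],
  [[0.03,0,0],0],
  [[0.04,0,0],0],
  [[0.04,0,0],0],
  [[0,0,0],0],
  [[0,0,0],0],
])

```text
t: 55.32
ee_pos: [0.642, 0.0087, 0.0828]
orientation: [133.3, 89.9, -53.9]
contact_force: [-5.3, 0.1, 15.5]
grip_width: 0.0
```

```bash
python3 - <<'E'
from h import *
cov(1,108,0)
E
```

```text
rel now y 109.0 z 1.3
t 55.33 at [0.642  0.0087 0.0828] jaw -97.20 tilt 0.06 w 0.0000 F [-5.3  0.1 15.5] | turn units 0.00 shift units [ 0.022 -0.016 -0.   ]
```

Same stop height and force as on the right, so it is shut. Lifting away for the final checks.

Emit:
step_arm([
  [[-0.1,0,0],0],
  [[-0.5,0,0],0],
  [[-0.8,0,0],0],
  [[-0.8,0,0],0],
  [[-0.7,0,0.2],0],
  [[-0.4,0,0.6],0],
  [[0,0,0.8],0],
  [[0,0,0.8],0],
  [[0,0,0.5],0],
  [[0,0,0.2],0],
  [[0,0,0],0],
  [[0,0,0],0],
  [[0,0,0],0],
])

```text
t: 56.95
ee_pos: [0.4584, 0.0322, 0.2772]
orientation: [-38.8, 90.0, 133.9]
contact_force: [0.0, -0.1, -0.6]
grip_width: -0.0001
```

```bash
python3 - <<'E'
from h import *
s,p,R=st();print(s['t'],p)
im,d=vision.get_image('scene');X=cloud('scene',d);H=hsv(im);cv2.imwrite('pics/s15.png',cv2.resize(im[100:310,80:360,::-1],(800,600)))
for l in('cover_left_pad','cover_right_pad','puller','puller_tip','tray','divider','spray','driver','screwcup','eye3'):print(l,lm('scene',l,2))
for xc,ys in((.62,(-.14,-.1,-.07)),(.65,(0.0,.04,.09))):
    for y in ys:
        m=(abs(X[...,0]-xc)<.05)&(abs(X[...,1]-y)<.006)&(X[...,2]>.06)&(X[...,2]<.13);print(y,np.median(X[m][:,2]).round(4))
g=(X[...,1]<-.2)&(X[...,1]>-.45)&(X[...,0]<.68)&(X[...,0]>.28)
b=(abs(H[...,0]-112)<12)&(H[...,1]>150)&g&(X[...,2]<.06)&(X[...,2]>.015);print('rim',rect(X[b]))
red=((H[...,0]<8)|(H[...,0]>172))&(H[...,1]>140)&g&(X[...,2]>.03);print('red',rect(X[red]),np.median(X[red][:,2]))
E
```

```text
56.95 [0.45842943 0.03215464 0.27718683]
cover_left_pad [(0.77, [0.6431, -0.0014, 0.0846]), (0.52, [0.5752, -0.0727, 0.045])]
cover_right_pad [(0.81, [0.6363, -0.0518, 0.0813])]
puller [(0.56, [0.4546, -0.2837, 0.0018]), (0.34, [0.5892, -0.2981, 0.0058])]
puller_tip [(0.9, [0.5886, -0.3014, 0.0075])]
tray [(0.87, [0.4577, -0.3172, 0.0025])]
divider [(0.79, [0.3656, -0.3123, 0.0002])]
spray [(0.85, [0.7243, 0.2422, 0.0017]), (0.17, [0.5658, -0.1171, 0.0469])]
driver [(0.9, [0.7432, -0.2732, 0.0009])]
screwcup [(0.98, [0.822, -0.0674, -0.003])]
eye3 []
-0.14 0.0822
-0.1 0.0821
-0.07 0.0821
0.0 0.0825
0.04 0.0822
0.09 0.0823
rim (array([ 460.5, -321.4]), array([106.8, 267.2]), 85.0)
red (array([ 454.1, -288.1]), array([26.7, 98.3]), 86.2) 0.0359513329652712
```

View pics/s15.png

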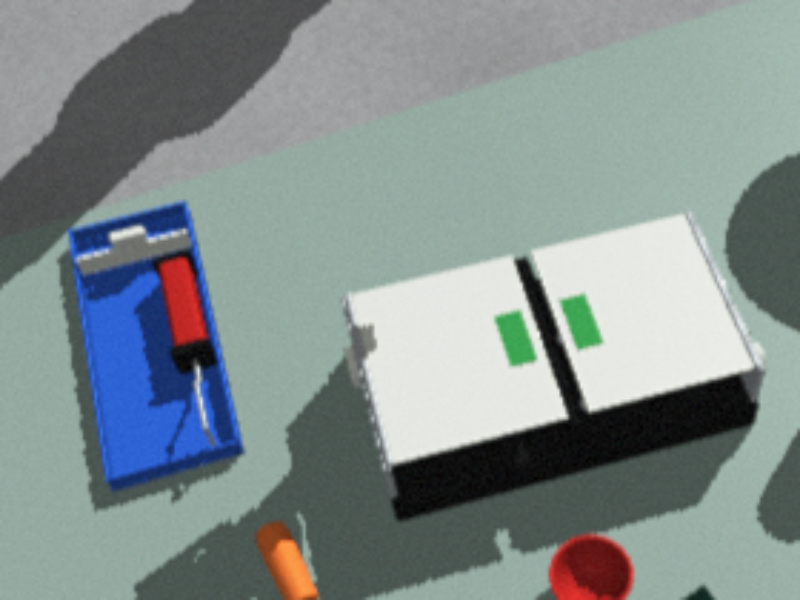

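Both covers are shut and flat, and the puller lies in the long compartment with the divider at the near end. Handing in.

```bash
python3 -c "
from cell import order
print(order.close_job())"
```

```text
the job is handed in; nothing more can be done
None
```

The job is handed in. `close_job` gives no verdict, so the results below are my own last checks, at about 57 s of the 210 s limit.

- **Springs:** only the two right bays had springs. I stretched both with the puller and hooked them on their posts. The last look before the covers closed showed both eyes below the heads, about 2–3 mm from the posts. The closed covers hide them now, so I could not check them again at the end.
- **Covers:** I pressed both covers down after the springs were on. Both stopped dead at about 16 N and lie flat at 82 mm, so they are shut.
- **Tray and puller:** the divider is at the robot end of the tray. After I laid the puller down, it was knocked about 35 mm sideways against the tray's left wall. It still lay level on the floor, wholly in the long compartment and on one side of the divider. Its tip is at about 125–127 mm along the tray (limit 131), so I left it there.
- **Other objects:** the spray can's landmark drifted by about 7–13 mm, probably network error since the arm did not go near it. The screwdriver and screw bowl read within about 5 mm of their first readings.
- **Disagreement:** while the eyes were still loose, the network put eye 3 about 3 mm to the left of my depth measurement. I relied on the depth measurement.

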